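# Set out the divided tray for sample preparation

### The arm

A 6-joint arm with a two-finger parallel gripper is mounted at the origin on the work surface. World frame = base frame: x ahead of the robot, y to its left, z up, the work surface at z = 0. Lengths are in mm, angles in rad, forces in N, time in s.
With the tool pointing down it reaches from about 350 to 975 mm from the base axis. Payload 7.1 kg.
Tool frame: the origin (TCP) lies at the very end of the fingers, on their centre line; the grasp point (between the pads) lies 19 mm behind it; z points along the fingers, y is the direction in which the jaws open and shut (so a half turn about z gives the same grasp; the last joint's range is limited). The gripper opens to 88 mm and grips with 3 to 60 N. Pads are 20 mm wide; open, the fingers measure 115 mm over their backs; the gripper's body (75 mm by 178 mm) begins 61 mm behind the grasp point.
Start: joints at [-1.203, 0.423, 1.63, -0, 1.089, -0.019], TCP at [235.783, -578.801, 187.075] pointing down, gripper open.
Joint ranges: [-3, 3], [-0.9, 2.11], [0.09, 2.58], [-1.31, 4.45], [0.11, 2.69], [-2.54, 2.54]. Speed limits (rad/s): [2.39, 2.39, 3.01, 3.14, 3.14, 3.14].

### API

Orientations are given as a rotation vector (axis times angle).
In Python, from workcell import monitor, vision, order, find_in, regions_of, place_of gives the robot as it stands. The module is installed in compiled form; this text tells all that it offers.
- The arm moves only by the tool carry_out, never from a script. Its argument "targets" is a list of rows, each a list of 3 entries, a list of its own where there are three numbers: the turn, a rotation vector about the world's x, y, z in degrees, then the shift along the world's x, y, z in mm, then the finger opening in mm, from 0 to 87.8. In form: [[[rx, ry, rz], [x, y, z], hand], ...]. A call has 1 to 10 rows; each row is the pose to reach, as a shift and turn from the pose commanded when the call began; what a row does not reach only later rows make up. A row lasts 1/12 s, in which the tool goes at most 41.7 mm and 7.16 degrees, less where a joint would pass 70% of its speed; a pose out of reach is approached as far as the arm can. A call with a gripper value outside its range is refused whole. The fingers move at their own pace and stop on an object; the grip force is fixed at half the most. Time passes only in rows, so rows that repeat a pose let the fingers close. It gives the time, the measured TCP pose, the force and the opening at its end, in the units of the state.
- monitor.get_obs(): the state, without advancing time (a new reading comes with each control period).
- vision.get_image(name): name is "scene" or "top" or "wrist"; returns the picture (480x640x3 uint8, red, green, blue); there is no depth.
- vision.camera_model(name): a dict with "K" (3x3 intrinsics, pixels), "dist" ([k1, k2, p1, p2, k3] as OpenCV has them; the pictures are not rectified), "rvec" (rotation vector, rad) and "tvec" (3), from world to camera coordinates, as OpenCV has them. Camera axes: x right, y down, z forward; pixel columns grow to the right and rows downward; lengths in mm; the calibration is good to about 2 mm. A picture is of the moment at which its call begins: read the wrist's pose just before it. camera_model takes no time and is no camera call; for the wrist camera it gives the pose at the moment of the call.
- order.close_job(): hands the job in, once; it reports no verdict.
Trained networks look in the newest picture that a camera, given by its name, has taken for a name from the list of things; names that differ only in an ending like _2 or _b are one class to them, and where a whole thing is asked for, a point or a joint stands for the part that bears it (a point fixed in the world has none). Each returns a list of dicts, best first, with "confidence" (0 to 1); they miss things now and then, are a little off and sometimes report something else, mostly with a low value. They report only what shows in the picture. A call takes as long as a camera call. They do not tell look-alikes from the thing itself.
- find_in(query, camera): "point" ([x, y, z] in mm, in the coordinates of the camera as it stood for that picture, good to about 4 mm: the middle of the surface that is visible of it).
- regions_of(query, camera): "mask" (480x640 bool, what is visible of it).
- place_of(query, camera): "point" ([x, y, z] in mm, in the coordinates of the camera as it stood for that picture, good to about 4 mm: a listed point, or the origin of a listed thing).
The state is a dict: "t": time; "qpos": joint angles; "qvel": joint speeds; "joint_torque": joint torques, N m; "ee_pos": TCP position; "orientation": TCP orientation; "ft_force": force on the tool from outside, world axes, zero at the start; "moment": the same for the moment, N m; "width": finger opening in mm.
Only numpy, scipy, OpenCV 4.12 (cv2) and the standard library are available. Lean on these libraries where they do the work, as an engineer would, in place of code of your own. Each camera call takes 0.05 s, during which the arm holds its last target.

### The job

Set out the divided tray for preparing samples (left and right as seen from the robot looking ahead): stand the small white-capped vial in the compartment directly left of the metal block of little vials and the squat jar in the one directly right of the block, and stand the amber bottle in the compartment directly left of the mortar and the beaker in the one directly right of the mortar, each upright in the middle of its compartment. Put the knobbed cover on the beaker so that it sits level with its plug in the mouth. Leave the block and the mortar where they stand, and do not drop or knock over any of these things.

Things in the scene. Friction and masses are not known exactly. Their poses are not given: they have to be found in the camera images.
- tray: Low grey tray, fixed, 188 x 292 x 12 mm, 2 rows of 3 compartments. Origin: centre of underside; x from the near row to the far row, y to the left, z up; turned up to 0.2 rad. Walls 4 mm thick, tops at 12 mm; floors 4 mm above the table. Compartments 88 (x) x 92 (y) mm inside, middles at x -46 (near) or +46 mm (far), y +96 (left), 0 or -96 mm (right). The left and right four start empty.
- block_mid (a point): Square aluminium block 50 x 50 x 32 mm with nine little black-capped glass vials in it (46 mm high over all), loose, standing in one of the tray's two middle compartments. Point: on its axis, 23 mm above its underside. Not to be moved.
- mortar_mid (a point): White porcelain mortar, 60 mm across the rim, 40 mm high, with a small pestle in it that sticks out to 62 mm height; loose, standing in the tray's other middle compartment. Point: on its axis, 20 mm above its underside. Not to be moved.
- vial_mid (a point): Slim clear glass sample vial with a white powder, a paper band and a white cap (cap 25 mm in diameter), 28 mm in diameter, 61 mm high, 30 g, loose, upright on the table. Point: its centre, 30.5 mm above its underside; z up its axis. Grasp across its sides.
- bottle_mid (a point): Amber glass bottle with a paper label, narrow neck and black cap, body 48 mm in diameter, 100 mm high, 160 g, loose, upright on the table; the body is straight from the foot to about 60 mm. Point: its centre, 50 mm above its underside; z up its axis.
- jar_mid (a point): Squat white plastic jar with a wide white screw lid, 56 mm in diameter at the lid (53 mm below 44 mm height), 60 mm high, 70 g, closed, loose, upright on the table. Point: its centre, 30 mm above its underside; z up its axis.
- beaker_mid (a point): Open glass beaker, straight-sided, 50 mm outside and 45 mm inside diameter, 70 mm high, 70 g, loose, upright on the table. Point: its centre, 35 mm above its underside; z up its axis (the rim lies at +35 mm).
- cover_mid (a point): White plastic beaker cover, 40 g, loose, knob up: disc 60 mm across, 4 mm thick; knob 16 mm across, 26 mm tall above the disc; plug under the disc 6 mm deep, tapering from 40 to 32 mm at its foot; 36 mm high over all. Point: on its axis in the knob, 29 mm above the plug's foot, 19 mm above the disc; z up. Seated, it lies 58 mm above the beaker's centre.
Mind the look-alikes: they are no part of the job. Leave any blue or green look-alike of the part that bears mortar_mid alone.

How it is judged:
By the outcome, as a careful person would: the job done as asked, in the order asked, and still so for the second after the job is handed in, with the robot touching nothing.
It also fails if it takes over 134 s, if anything falls off the work surface, if the arm or the gripper's body presses on something with over 40 N, if the wrist force passes 120 N, or if a joint passes its speed limit or range.

## Working session

There is one attempt and no reset: what is moved stays moved. The work goes in short steps, Python scripts to look and compute and a tool call to move; the robot and the scene stay as the last step left them, time stands still between calls to the robot, and variables do not carry over. Pictures are saved under pics/ and viewed, and the job is handed in when it is done.

Besides the shell and the picture viewer there is one more tool, called after "Emit:" by a JSON object that holds its "name" and its "arguments", one argument or row to a line. carry_out: Moves the arm, as the interface text tells. Its arguments: {"type":"object","properties":{"targets":{"type":"array","items":{"type":"array"}}},"required":["targets"]}

```bash
mkdir -p pics
cat > h.py <<'E'
import numpy as np, cv2
from workcell import monitor, vision, order, find_in, regions_of, place_of
def cam(n):
    m=vision.camera_model(n); R=cv2.Rodrigues(np.array(m['rvec'],float))[0]
    return np.array(m['K'],float),np.array(m['dist'],float),R,np.array(m['tvec'],float).reshape(3)
def towld(n,p):
    K,d,R,t=cam(n); return R.T@(np.array(p)-t)
def pix2z(n,uv,z):
    K,d,R,t=cam(n); q=cv2.undistortPoints(np.array([[uv]],float),K,d)[0,0]
    r=R.T@np.array([q[0],q[1],1]); c=-R.T@t; return c+r*(z-c[2])/r[2]
def proj(n,P):
    K,d,R,t=cam(n); return cv2.projectPoints(np.array(P,float).reshape(-1,3),cv2.Rodrigues(R)[0],t,K,d)[0].reshape(-1,2)
def save(n,f):
    im=vision.get_image(n); cv2.imwrite(f'pics/{f}.png',im[:,:,::-1]); return im
E
python3 - <<'E'
from h import *
o=monitor.get_obs(); print(o)
for c in ['scene','top']:
    save(c,c+'1')
    for q in ['tray','block_mid','mortar_mid','vial_mid','bottle_mid','jar_mid','beaker_mid','cover_mid']:
        for r in place_of(q,c): print(c,q,round(r['confidence'],2),towld(c,r['point']).round(0), proj(c,towld(c,r['point'])).round(0))
E
```

```text
{'t': 0.0, 'qpos': array([-1.20298764e+00,  4.23823653e-01,  1.63068420e+00, -1.29136886e-05,
        1.08859664e+00, -1.89802835e-02]), 'qvel': array([ 8.47713353e-05,  1.17804317e-03,  4.62446445e-04,  1.66206199e-03,
       -3.19783458e-04, -7.56783666e-04]), 'joint_torque': array([ 4.58402083e-04, -5.44622183e+01, -2.73661637e+01,  6.45314832e-02,
        2.27107422e-02, -1.43702177e-04]), 'ee_pos': array([ 235.57347676, -578.24844757,  186.31474933]), 'orientation': array([-3.08156448e+00, -6.03509926e-01,  4.29587802e-04]), 'ft_force': array([-0.40321295,  0.12753066, -0.1290935 ]), 'moment': array([0.03049033, 0.02191079, 0.0329266 ]), 'width': 87.50901703985053}
scene tray 0.97 [499. 196.  -1.] [[424. 326.]]
scene block_mid 0.83 [452. 190.  21.] [[438. 300.]]
scene mortar_mid 0.84 [544. 199.  21.] [[413. 336.]]
scene mortar_mid 0.76 [661. 145.  21.] [[344. 364.]]
scene mortar_mid 0.73 [669. 307.  19.] [[427. 431.]]
scene mortar_mid 0.64 [327. 113.  21.] [[438. 242.]]
scene mortar_mid 0.28 [662. -20.  34.] [[270. 306.]]
scene vial_mid 0.57 [ 538. -215.   31.] [[244. 220.]]
scene bottle_mid 0.85 [ 439. -181.   48.] [[289. 197.]]
scene bottle_mid 0.5 [456. 195.  24.] [[439. 302.]]
scene jar_mid 0.75 [545. -70.  30.] [[294. 256.]]
scene beaker_mid 0.81 [663. -23.  34.] [[268. 306.]]
scene cover_mid 0.58 [ 461. -343.   25.] [[229. 179.]]
top block_mid 0.74 [452. 192.  24.] [[205. 269.]]
top mortar_mid 0.95 [328. 113.  22.] [[248. 336.]]
top mortar_mid 0.75 [546. 199.  23.] [[201. 218.]]
top mortar_mid 0.64 [664. 302.  20.] [[147. 158.]]
top mortar_mid 0.6 [666. 144.  18.] [[231. 155.]]
top vial_mid 0.68 [ 533. -216.   31.] [[426. 220.]]
top bottle_mid 0.68 [ 434. -186.   46.] [[413. 274.]]
top bottle_mid 0.37 [497. 196.  -0.] [[205. 246.]]
top jar_mid 0.76 [545. -70.  27.] [[346. 216.]]
top beaker_mid 0.81 [663. -20.  34.] [[318. 153.]]
top cover_mid 0.77 [ 463. -345.   31.] [[500. 257.]]
```

View pics/scene1.png

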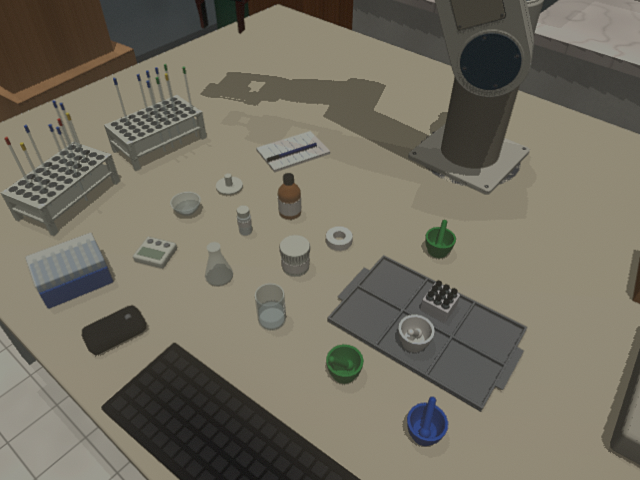

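View pics/top1.png

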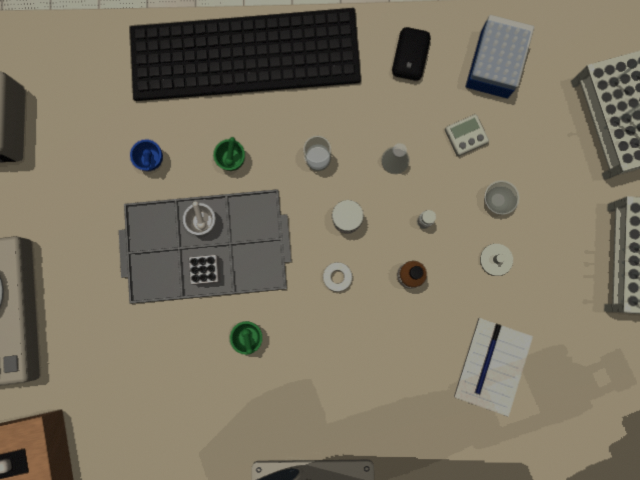

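The scene shows the tray at about (425,326), with the block in the near row and the white mortar in the far row. The green and blue mortars are look-alikes. The white mortar at (415,333) is the one in the tray. There is one each of vial (244,220), bottle (289,197), jar (295,255), beaker (270,306) and cover (229,185). The flask at (218,264), the dish at (186,205) and the ring at (339,238) are not part of the job. Next I'll enlarge the crops.

Run:
```python
import cv2,numpy as np
a=cv2.imread('pics/top1.png')
cv2.imwrite('pics/tray_crop.png',cv2.resize(a[180:312,110:300],None,fx=4,fy=4,interpolation=cv2.INTER_CUBIC))
b=cv2.imread('pics/scene1.png')
cv2.imwrite('pics/obj_crop.png',cv2.resize(b[160:340,170:360],None,fx=3.2,fy=3.2,interpolation=cv2.INTER_CUBIC))
```

```text
(no output)
```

View pics/tray_crop.png

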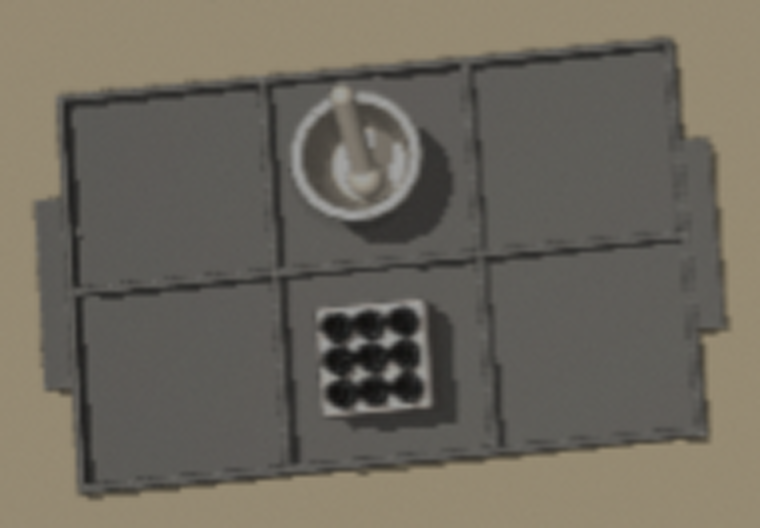

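View pics/obj_crop.png

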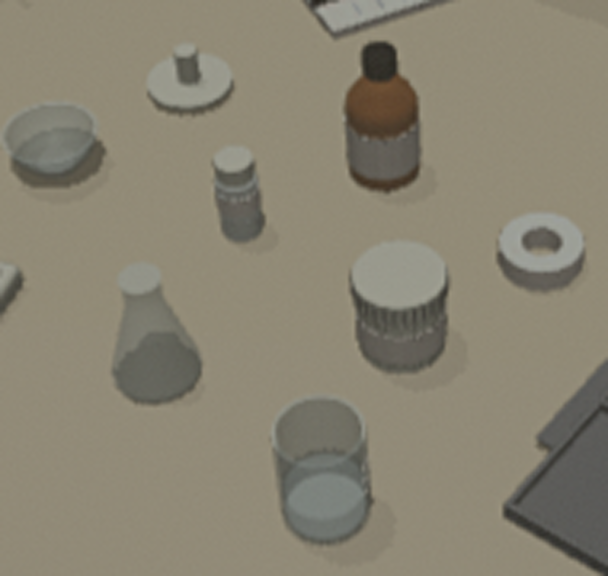

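The crops match the descriptions: vial with white cap, ribbed-lid jar, amber bottle, beaker and knobbed cover. I'll compute the tray pose from its corners, which sit in the crop at (60,97), (672,40), (708,440) and (84,495).

Run:
```python
from h import *
from scipy.optimize import least_squares
cr=np.array([[60,97],[672,40],[708,440],[84,495]])/4+[110,180]-.4
W=np.array([pix2z('top',c,12)[:2] for c in cr]); print(W.round(1))
L=np.array([[94,146],[94,-146],[-94,-146],[-94,146]])
def f(p):
    c,s=np.cos(p[2]),np.sin(p[2]); return (L@np.array([[c,s],[-s,c]])+p[:2]-W).ravel()
r=least_squares(f,[498,196,0]);p=r.x; print(p.round(3), r.fun.round(1))
c,s=np.cos(p[2]),np.sin(p[2])
for n,x,y in [('nearL',-46,96),('nearM',-46,0),('nearR',-46,-96),('farL',46,96),('farM',46,0),('farR',46,-96)]:
    print(n,(np.array([c*x-s*y,s*x+c*y])+p[:2]).round(1))
# overlay
P=[]
for z in(12,):
    for x in(-94,-2,2,94):
        for y in np.linspace(-146,146,60): P.append([c*x-s*y+p[0],s*x+c*y+p[1],z])
    for y in(-146,-50,-46,46,50,146):
        for x in np.linspace(-94,94,40): P.append([c*x-s*y+p[0],s*x+c*y+p[1],z])
for n in('top','scene'):
    im=cv2.imread(f'pics/{n}1.png'); q=proj(n,P)
    a=(100,170,310,320) if n=='top' else (310,240,540,410)
    im=cv2.resize(im[a[1]:a[3],a[0]:a[2]],None,fx=3.4,fy=3.4,interpolation=cv2.INTER_CUBIC)
    for u in q: cv2.circle(im,tuple(int(v) for v in ((u+.5-a[:2])*3.4)),1,(0,0,255),-1)
    cv2.imwrite(f'pics/ov_{n}.png',im)
```

```text
[[577.9 345.6]
 [599.3  57.5]
 [411.6  42.6]
 [391.5 330.9]]
[4.95093e+02 1.94134e+02 7.40000e-02] [ 0.1  1.1  0.3 -2.   0.6 -1.  -1.   1.9]
nearL [442.1 286.5]
nearM [449.2 190.7]
nearR [456.3  95. ]
farL [533.9 293.3]
farM [541.  197.5]
farR [548.1 101.8]
```

View pics/ov_scene.png

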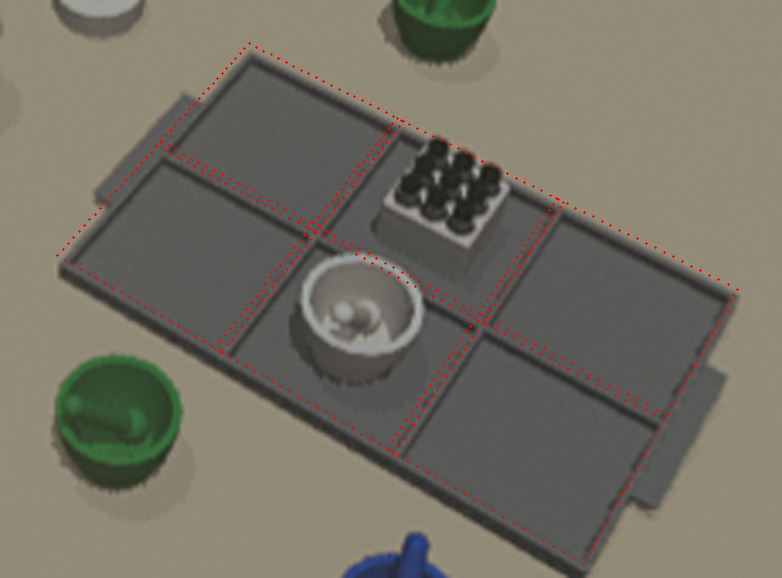

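View pics/ov_top.png

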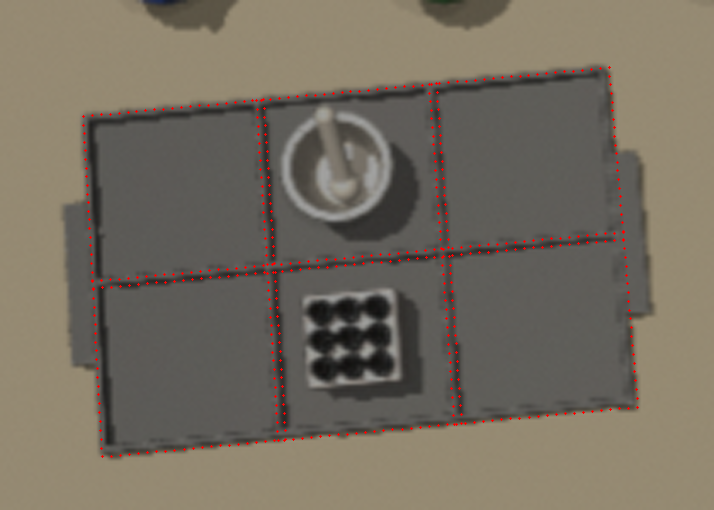

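Run:
```python
from h import *
R=cv2.Rodrigues(monitor.get_obs()['orientation'])[0]; print(R.round(3)); print('yaw of tool y',np.degrees(np.arctan2(R[1,1],R[0,1])))
K,d,Rc,t=cam('wrist'); print('cam pos in tool',(R.T@(-Rc.T@t-monitor.get_obs()['ee_pos'])).round(1),'cam axes in tool',(R.T@Rc.T).round(2))
print(K)
```

```text
[[ 0.926  0.377  0.   ]
 [ 0.377 -0.926 -0.   ]
 [ 0.     0.    -1.   ]]
yaw of tool y -67.8396448154306
cam pos in tool [ 7.340e+01 -1.000e-01 -1.977e+02] cam axes in tool [[-0.   -0.96 -0.27]
 [ 1.   -0.    0.  ]
 [-0.   -0.27  0.96]]
[[358.18327435   0.         314.18668188]
 [  0.         358.18327435 240.16789359]
 [  0.           0.           1.        ]]
```

Emit:
{"name": "carry_out", "arguments": {
  "targets": [
    [[0,0,-7],[25,30,10],87],
    [[0,0,-14],[50,60,20],87],
    [[0,0,-22],[75,91,30],87],
    [[0,0,-22],[100,121,30],87],
    [[0,0,-22],[125,152,30],87],
    [[0,0,-22],[150,182,30],87],
    [[0,0,-22],[175,213,30],87],
    [[0,0,-22],[195,237,30],87],
    [[0,0,-22],[195,237,30],87],
    [[0,0,-22],[195,237,30],87]
  ]
}}

```text
t: 1.73
ee_pos: [431.7, -340.7, 217.2]
orientation: [3.141, 0.01, 0.0]
ft_force: [-0.5, -0.1, -0.2]
width: 87.1
```

```bash
cat >> h.py <<'E'
def look(qs,n='wrist'):
    for q in qs:
        for r in place_of(q,n)[:2]:
            w=towld(n,r['point']); print(n,q,round(r['confidence'],2),w.round(1),proj(n,w).round(0)[0])
def st():
    o=monitor.get_obs(); R=cv2.Rodrigues(o['orientation'])[0]
    print('t',round(o['t'],2),'tcp',o['ee_pos'].round(1),'w',round(o['width'],1),'F',o['ft_force'].round(1),'az',round(np.degrees(np.arctan2(R[1,0],R[0,0])),1),'zz',R[:,2].round(3),'q6',round(o['qpos'][5],2))
E
python3 - <<'E'
from h import *
st(); save('wrist','w1'); look(['vial_mid','bottle_mid','jar_mid','cover_mid','beaker_mid'])
E
```

```text
t 1.73 tcp [ 431.7 -340.7  217.2] w 87.1 F [-0.5 -0.1 -0.2] az 0.4 zz [ 0. -0. -1.] q6 0.88
wrist vial_mid 0.87 [ 538.2 -217.3   27.5] [191. 105.]
wrist bottle_mid 0.92 [ 439.7 -188.8   47.3] [165. 204.]
wrist jar_mid 0.75 [545.6 -73.6  29.9] [45. 96.]
wrist cover_mid 0.92 [ 461.2 -340.1   27.2] [311. 181.]
```

View pics/w1.png

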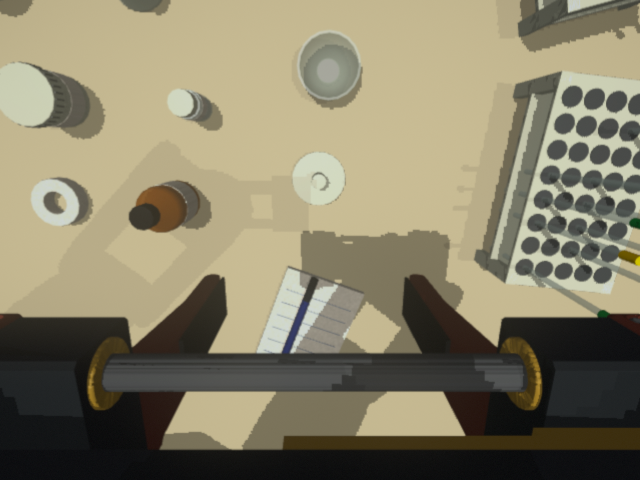

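Emit:
{"name": "carry_out", "arguments": {
  "targets": [
    [[0,0,0],[10,31,-10],87],
    [[0,0,0],[20,62,-20],87],
    [[0,0,0],[30,93,-30],87],
    [[0,0,0],[40,124,-40],87],
    [[0,0,0],[40,124,-40],87],
    [[0,0,0],[40,124,-40],87]
  ]
}}

```text
t: 2.53
ee_pos: [470.5, -217.2, 176.6]
orientation: [-3.141, -0.007, 0.002]
ft_force: [0.3, -0.2, 0.8]
width: 87.0
```

```bash
cat >> h.py <<'E'
def top_c(q,z,n='wrist',thr=None):
    "centre of the top circle: print region bbox"
    for r in regions_of(q,n)[:1]:
        m=r['mask'].astype(np.uint8); x,y,w,h=cv2.boundingRect(m); print(q,'mask bbox',x,y,w,h,round(r['confidence'],2)); return m
E
python3 - <<'E'
from h import *
st(); save('wrist','w2'); look(['vial_mid','jar_mid','bottle_mid'])
E
```

```text
t 2.53 tcp [ 470.5 -217.2  176.6] w 87.0 F [ 0.3 -0.2  0.8] az 0.3 zz [-0.001  0.    -1.   ] q6 1.11
wrist vial_mid 0.59 [ 541.4 -215.3   31.6] [310. 143.]
wrist jar_mid 0.85 [546.5 -73.5  29.4] [157. 137.]
wrist bottle_mid 0.56 [ 440.4 -186.7   50.8] [280. 254.]
```

View pics/w2.png

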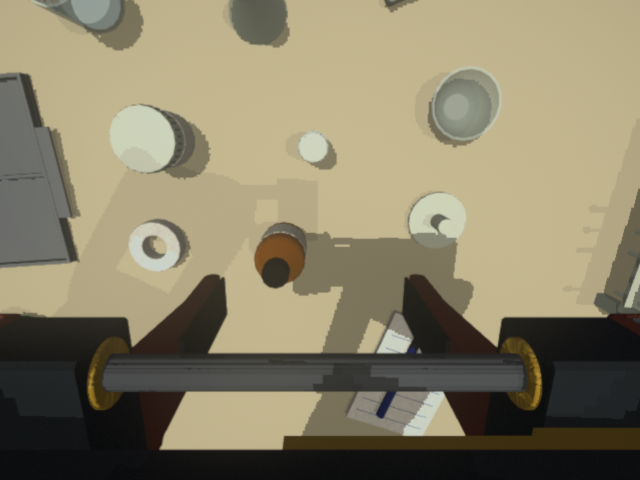

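The vial cap is at (313,147), the jar lid at (143,138), the bottle cap at (275,272) and the cover knob at (437,221).

Run:
```python
from h import *
for n,uv,z in [('vial',(313,147),61),('jar',(143,138),60),('bottle',(275,273),100),('knob',(436,220),36)]: print(n,pix2z('wrist',uv,z).round(1))
for n,uv,z in [('vial',(428.5,216),61),('jar',(347.5,215.5),60),('bottle',(416.5,272),100),('knob',(499,260),36)]: print('top',n,pix2z('top',uv,z).round(1))
```

```text
vial [ 538.6 -218.4   61. ]
jar [545.8 -74.6  60. ]
bottle [ 439.4 -187.4  100. ]
knob [ 469.8 -337.5   36. ]
top vial [ 536.1 -214.9   61. ]
top jar [540.1 -71.3  60. ]
top bottle [ 434.7 -184.8  100. ]
top knob [ 457.4 -341.8   36. ]
```

Emit:
{"name": "carry_out", "arguments": {
  "targets": [
    [[0,0,0],[34,0,0],70],
    [[0,0,0],[68,0,0],70],
    [[0,0,0],[68,0,-35],70],
    [[0,0,0],[68,0,-70],70],
    [[0,0,0],[68,0,-100],70],
    [[0,0,0],[68,0,-130],70],
    [[0,0,0],[68,0,-150],70],
    [[0,0,0],[68,0,-161],70],
    [[0,0,0],[68,0,-161],70],
    [[0,0,0],[68,0,-161],60]
  ]
}}

```text
t: 3.57
ee_pos: [538.9, -218.7, 16.4]
orientation: [3.142, 0.003, 0.0]
ft_force: [0.3, -0.8, -0.3]
width: 65.9
```

Run:
```python
from h import *
st(); save('wrist','w3')
```

```text
t 3.57 tcp [ 538.9 -218.7   16.4] w 65.9 F [ 0.3 -0.8 -0.3] az 0.1 zz [ 0. -0. -1.] q6 1.16
```

View pics/w3.png

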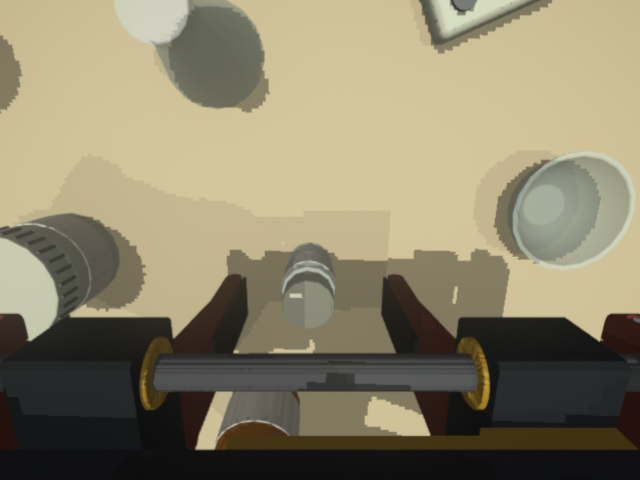

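Run:
```python
from h import *
print(pix2z('wrist',(307.5,302),61).round(1), proj('wrist',[538.9,-218.7,35.4]).round(0))
```

```text
[ 539.8 -215.6   61. ] [[314. 283.]]
```

Emit:
{"name": "carry_out", "arguments": {
  "targets": [
    [[0,0,0],[1,3,0],50],
    [[0,0,0],[1,3,0],40],
    [[0,0,0],[1,3,0],34],
    [[0,0,0],[1,3,0],30],
    [[0,0,0],[1,3,0],20],
    [[0,0,0],[1,3,0],20],
    [[0,0,0],[1,3,0],20],
    [[0,0,0],[1,3,0],20]
  ]
}}

```text
t: 4.28
ee_pos: [540.0, -214.9, 16.3]
orientation: [3.141, 0.004, 0.001]
ft_force: [-0.6, 0.2, 3.6]
width: 23.8
```

Run:
```python
from h import *
st()
```

```text
t 4.28 tcp [ 540.  -214.9   16.3] w 23.8 F [-0.6  0.2  3.6] az 0.2 zz [ 0. -0. -1.] q6 1.17
```

Emit:
{"name": "carry_out", "arguments": {
  "targets": [
    [[0,0,0],[0,0,0],20],
    [[0,0,0],[0,0,0],20]
  ]
}}

```text
t: 4.45
ee_pos: [540.1, -214.9, 16.3]
orientation: [3.141, 0.004, 0.001]
ft_force: [-0.3, -0.6, 4.2]
width: 24.1
```

Run:
```python
from h import *
st(); save('wrist','w4')
im=save('scene','s4'); cv2.imwrite('pics/s4c.png',cv2.resize(im[150:290,180:340,::-1],None,fx=4,fy=4))
```

```text
t 4.45 tcp [ 540.1 -214.9   16.3] w 24.1 F [-0.3 -0.6  4.2] az 0.2 zz [ 0.001 -0.    -1.   ] q6 1.17
```

View pics/w4.png

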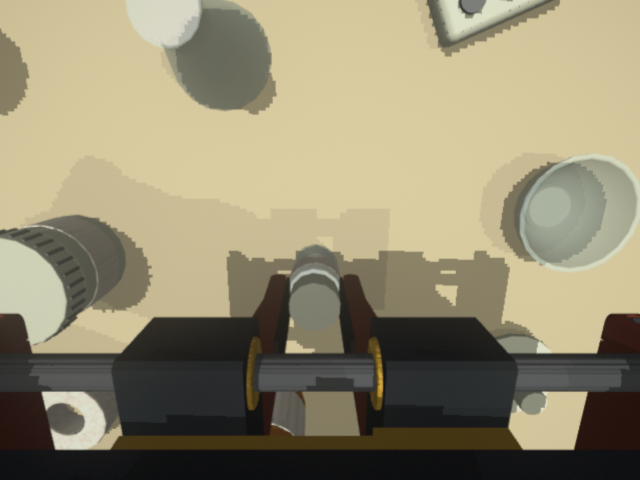

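View pics/s4c.png

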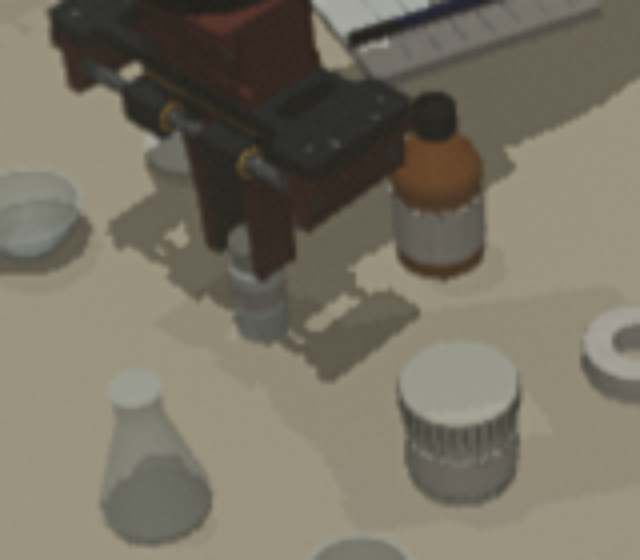

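Run:
```python
from h import *
th=np.linspace(0,2*np.pi,60)
for dx,col in((540,(0,0,255)),(550,(255,0,0))):
  P=[[dx+14*np.cos(a),-215+14*np.sin(a),0] for a in th]+[[dx+12.5*np.cos(a),-215+12.5*np.sin(a),61] for a in th]
  for n,f,a in(('scene','s4',(200,180,300,280)),('wrist','w4',(230,200,400,360))):
    g=f'pics/{f}_o.png'
    if dx==540: im=cv2.resize(cv2.imread(f'pics/{f}.png')[a[1]:a[3],a[0]:a[2]],None,fx=4,fy=4)
    else: im=cv2.imread(g)
    for u in proj(n,P): cv2.circle(im,tuple(int(v) for v in (u+.5-a[:2])*4),1,col,-1)
    cv2.imwrite(g,im)
a=cv2.imread('pics/s4_o.png');b=cv2.resize(cv2.imread('pics/w4_o.png'),(425,400));cv2.imwrite('pics/o4.png',cv2.resize(np.hstack([a,b]),(800,388)))
```

```text
(no output)
```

View pics/o4.png

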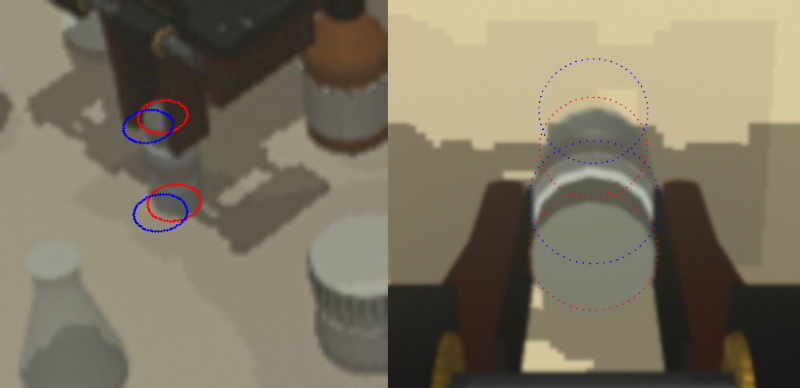

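Emit:
{"name": "carry_out", "arguments": {
  "targets": [
    [[0,0,0],[0,0,10],20],
    [[0,0,0],[0,0,40],20],
    [[0,0,0],[0,0,75],20],
    [[0,0,0],[0,0,110],20],
    [[0,0,0],[0,0,130],20],
    [[0,0,0],[-10,30,130],20],
    [[0,0,0],[-20,65,130],20],
    [[0,0,0],[-30,100,130],20],
    [[0,0,0],[-40,135,130],20],
    [[0,0,0],[-50,170,130],20]
  ]
}}

```text
t: 5.38
ee_pos: [488.7, -43.5, 146.5]
orientation: [-3.142, -0.003, 0.0]
ft_force: [0.3, -0.4, -0.0]
width: 23.5
```

Emit:
{"name": "carry_out", "arguments": {
  "targets": [
    [[0,0,0],[-10,35,0],20],
    [[0,0,0],[-20,70,0],20],
    [[0,0,0],[-30,105,0],20],
    [[0,0,0],[-40,140,0],20],
    [[0,0,0],[-50,175,0],20],
    [[0,0,0],[-60,210,0],20],
    [[0,0,0],[-70,235,0],20],
    [[0,0,0],[-70,235,0],20],
    [[0,0,0],[-70,235,0],20]
  ]
}}

```text
t: 6.13
ee_pos: [419.1, 191.2, 146.3]
orientation: [3.141, 0.01, -0.0]
ft_force: [-0.4, -0.6, -0.6]
width: 23.6
```

Run:
```python
from h import *
st(); save('wrist','w5'); look(['tray','block_mid','mortar_mid','vial_mid'])
```

```text
t 6.13 tcp [419.1 191.2 146.3] w 23.6 F [-0.4 -0.6 -0.6] az 0.4 zz [-0. -0. -1.] q6 1.97
wrist tray 0.87 [500.  195.9   2.5] [308. 132.]
wrist block_mid 0.83 [455.2 189.3  28.4] [314. 185.]
wrist block_mid 0.45 [417.5 190.6 159.4] [312. 282.]
wrist mortar_mid 0.76 [325.9 117.1  17.2] [386. 313.]
wrist mortar_mid 0.73 [547.3 197.3  23.6] [304.  72.]
wrist vial_mid 0.71 [418.6 191.  160.3] [311. 281.]
wrist vial_mid 0.18 [499.7 193.1  -1.1] [310. 133.]
```

View pics/w5.png

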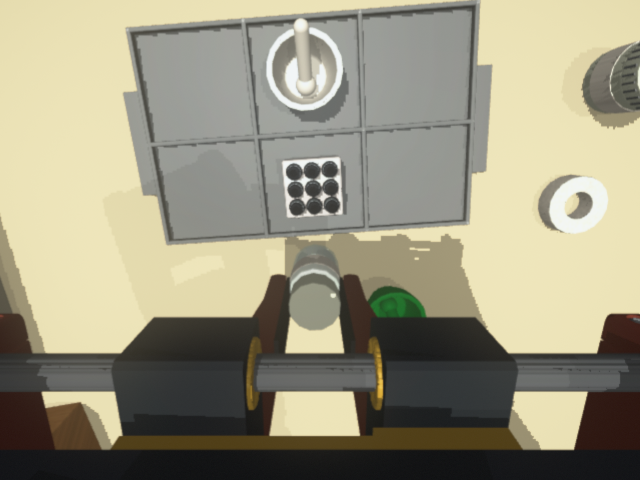

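Run:
```python
import cv2
a=cv2.imread('pics/w5.png')[0:260,110:500]; cv2.imwrite('pics/w5c.png',cv2.resize(a,None,fx=2.05,fy=2.05,interpolation=cv2.INTER_CUBIC))
```

```text
(no output)
```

View pics/w5c.png

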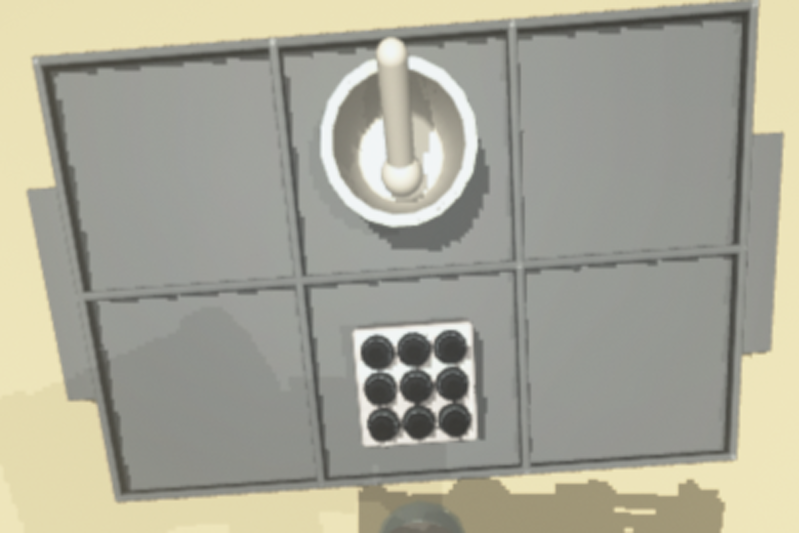

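Run:
```python
from h import *
from scipy.optimize import least_squares
cr=np.array([(34,58),(756,2),(737,459),(118,500),(300,281),(520,265),(274,41),(512,22),(325,484),(527,468),(84,296),(741,248)])/2.05+[110,0]-.25
L=np.array([[94,146],[94,-146],[-94,-146],[-94,146],[0,48],[0,-48],[92,48],[92,-48],[-92,48],[-92,-48],[0,144],[0,-144]])
W=np.array([pix2z('wrist',c,12)[:2] for c in cr])
def f(p):
    c,s=np.cos(p[2]),np.sin(p[2]); return (L@np.array([[c,s],[-s,c]])+p[:2]-W).ravel()
r=least_squares(f,[498,196,0]);p=r.x; print(p.round(3)); print(r.fun.reshape(-1,2).round(1).tolist())
p=[498,195,0.072]
c,s=np.cos(p[2]),np.sin(p[2])
for n,x,y in [('nearL',-46,96),('nearR',-46,-96),('farL',46,96),('farR',46,-96)]:
    print(n,(np.array([c*x-s*y,s*x+c*y])+p[:2]).round(1))
```

```text
[4.99897e+02 1.93062e+02 7.20000e-02]
[[1.0, 1.4], [1.9, -1.9], [-0.5, -1.1], [-1.5, 1.3], [0.3, 0.1], [0.4, -0.4], [-0.2, 0.3], [-0.1, -0.5], [-0.3, 1.3], [-1.2, -0.3], [-0.2, 1.4], [0.3, -1.5]]
nearL [445.2 287.4]
nearR [459.   95.9]
farL [537.  294.1]
farR [550.8 102.6]
```

Emit:
{"name": "carry_out", "arguments": {
  "targets": [
    [[0,0,0],[9,32,0],20],
    [[0,0,0],[18,64,0],20],
    [[0,0,0],[26,96,0],20],
    [[0,0,0],[26,96,-25],20],
    [[0,0,0],[26,96,-55],20],
    [[0,0,0],[26,96,-80],20],
    [[0,0,0],[26,96,-100],20],
    [[0,0,0],[26,96,-115],20],
    [[0,0,0],[26,96,-120],20],
    [[0,0,0],[26,96,-120],20]
  ]
}}

```text
t: 7.22
ee_pos: [445.3, 284.9, 24.9]
orientation: [3.14, 0.002, -0.004]
ft_force: [-0.1, 0.2, -0.3]
width: 24.3
```

Run:
```python
from h import *
st(); save('wrist','w6'); save('scene','s6')
import cv2
b=cv2.resize(cv2.imread('pics/s6.png')[230:410,320:540],(550,450));a=cv2.resize(cv2.imread('pics/w6.png'),None,fx=.4,fy=.4)
b[:192,-256:]=a; cv2.imwrite('pics/c6.png',b)
```

```text
t 7.22 tcp [445.3 284.9  24.9] w 24.3 F [-0.1  0.2 -0.3] az 0.1 zz [-0.002 -0.001 -1.   ] q6 2.12
```

View pics/c6.png

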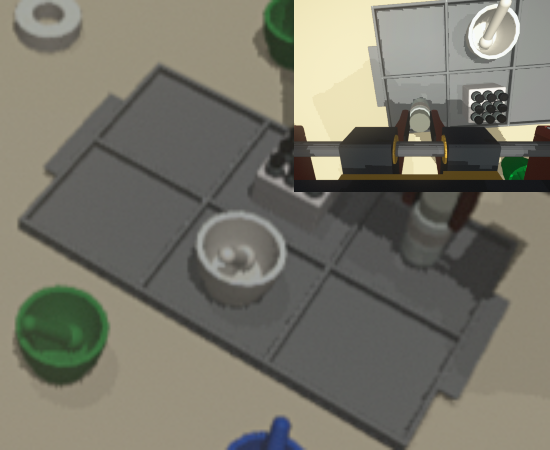

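View pics/w6.png

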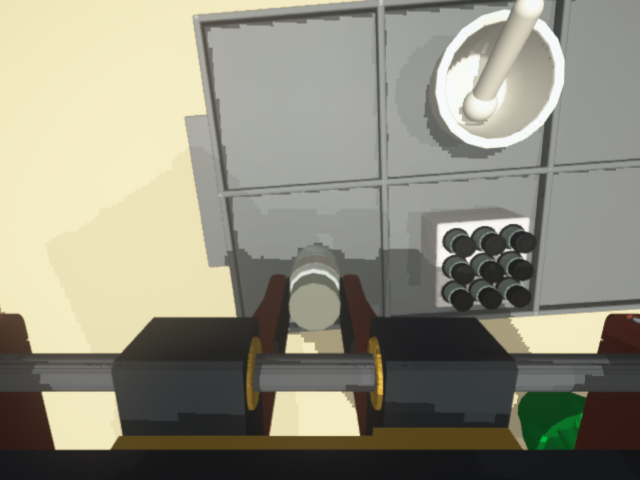

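Run:
```python
from h import *
a=pix2z('wrist',(228,195),12);b=pix2z('wrist',(384,185),12);print(a.round(1),b.round(1))
u=(a-b)[:2];u/=np.linalg.norm(u);print('yaw',np.arctan2(-u[0],u[1]), 'len',np.linalg.norm(a-b))
m=((a+b)/2)[:2]; print('near L mid',m-46*np.array([u[1],-u[0]]),'farL',m+46*np.array([u[1],-u[0]]))
st()
```

```text
[488.3 337.2  12. ] [494.4 244.8  12. ]
yaw 0.06550060088204931 len 92.62065934676649
near L mid [445.43974893 287.99677321] farL [537.24246436 294.01852046]
t 7.32 tcp [446.5 286.   26.6] w 23.9 F [-0.  -0.3 -0.2] az 0.1 zz [ 0.  0. -1.] q6 2.12
```

Emit:
{"name": "carry_out", "arguments": {
  "targets": [
    [[0,0,0],[-1,1.5,-2],20],
    [[0,0,0],[-1,1.5,-4],20],
    [[0,0,0],[-1,1.5,-6],20],
    [[0,0,0],[-1,1.5,-6.5],20],
    [[0,0,0],[-1,1.5,-6.5],20],
    [[0,0,0],[-1,1.5,-6.5],20]
  ]
}}

```text
t: 7.82
ee_pos: [445.3, 288.0, 20.3]
orientation: [-3.141, -0.005, -0.002]
ft_force: [-0.0, -0.5, 5.9]
width: 24.1
```

Contact at the expected height. Releasing and lifting.

Emit:
{"name": "carry_out", "arguments": {
  "targets": [
    [[0,0,0],[0,0,0],26],
    [[0,0,0],[0,0,0],30],
    [[0,0,0],[0,0,0],40],
    [[0,0,0],[0,0,0],50],
    [[0,0,0],[0,0,0],60],
    [[0,0,0],[0,0,30],60],
    [[0,0,0],[0,0,70],60],
    [[0,0,0],[0,0,110],80],
    [[0,0,0],[0,0,130],87]
  ]
}}

```text
t: 8.57
ee_pos: [446.3, 288.7, 153.6]
orientation: [-3.139, -0.004, -0.006]
ft_force: [0.9, 0.4, 0.4]
width: 69.9
```

Run:
```python
from h import *
st(); save('wrist','w7'); look(['vial_mid'])
```

```text
t 8.57 tcp [446.3 288.7 153.6] w 69.9 F [0.9 0.4 0.4] az 0.2 zz [ 0.004  0.002 -1.   ] q6 2.12
wrist vial_mid 0.8 [442.2 290.7  33.4] [313. 230.]
```

View pics/w7.png

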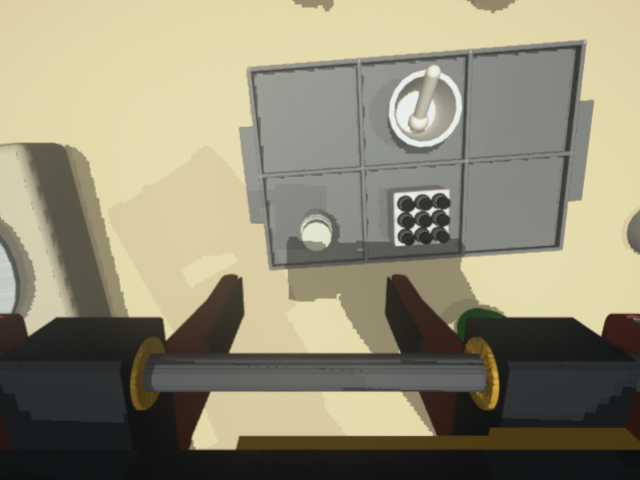

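Emit:
{"name": "carry_out", "arguments": {
  "targets": [
    [[0,0,0],[4,-40,0],87],
    [[0,0,0],[8,-80,0],87],
    [[0,0,0],[12,-120,0],87],
    [[0,0,0],[16,-160,0],87],
    [[0,0,0],[20,-200,0],87],
    [[0,0,0],[24,-240,0],87],
    [[0,0,0],[28,-280,0],87],
    [[0,0,0],[32,-320,0],87],
    [[0,0,0],[40,-360,0],87],
    [[0,0,0],[40,-360,0],87]
  ]
}}

```text
t: 9.5
ee_pos: [485.4, -77.9, 148.6]
orientation: [3.14, -0.004, 0.0]
ft_force: [0.3, 0.3, 0.8]
width: 86.8
```

Emit:
{"name": "carry_out", "arguments": {
  "targets": [
    [[0,0,0],[0,0,0],87],
    [[0,0,0],[0,0,0],87]
  ]
}}

```text
t: 9.67
ee_pos: [483.7, -72.0, 148.4]
orientation: [-3.141, -0.003, 0.004]
ft_force: [0.9, 0.2, 0.6]
width: 86.6
```

Run:
```python
from h import *
st(); save('wrist','w8'); look(['jar_mid','beaker_mid'])
```

```text
t 9.67 tcp [483.7 -72.  148.4] w 86.6 F [0.9 0.2 0.6] az 0.1 zz [-0.002  0.001 -1.   ] q6 1.4
wrist jar_mid 0.89 [548.5 -71.7  28.6] [315. 151.]
wrist jar_mid 0.16 [ 465.2 -341.7   29.6] [608. 245.]
```

View pics/w8.png

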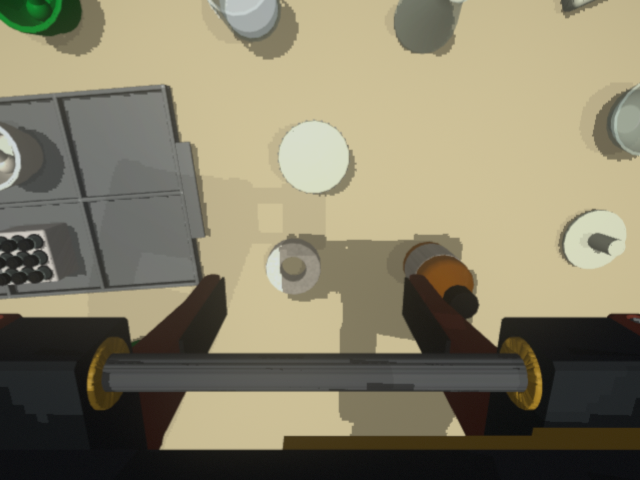

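Run:
```python
from h import *
st();print(pix2z('wrist',(314,157),60).round(1))
```

```text
t 9.82 tcp [484.2 -70.9 149.1] w 86.7 F [-0.1 -0.2  1.3] az 0.3 zz [-0.001  0.    -1.   ] q6 1.4
[544.7 -70.5  60. ]
```

Emit:
{"name": "carry_out", "arguments": {
  "targets": [
    [[0,0,0],[31,0,0],87],
    [[0,0,0],[62,0,0],87],
    [[0,0,0],[62,0,-35],87],
    [[0,0,0],[62,0,-65],87],
    [[0,0,0],[62,0,-90],87],
    [[0,0,0],[62,0,-110],87],
    [[0,0,0],[62,0,-117],87],
    [[0,0,0],[62,0,-117],87]
  ]
}}

```text
t: 10.48
ee_pos: [545.3, -70.8, 30.9]
orientation: [-3.141, -0.007, 0.006]
ft_force: [0.8, 0.0, 0.5]
width: 87.3
```

Run:
```python
from h import *
st(); save('wrist','w9')
```

```text
t 10.48 tcp [545.3 -70.8  30.9] w 87.3 F [0.8 0.  0.5] az 0.3 zz [-0.004  0.001 -1.   ] q6 1.42
```

View pics/w9.png

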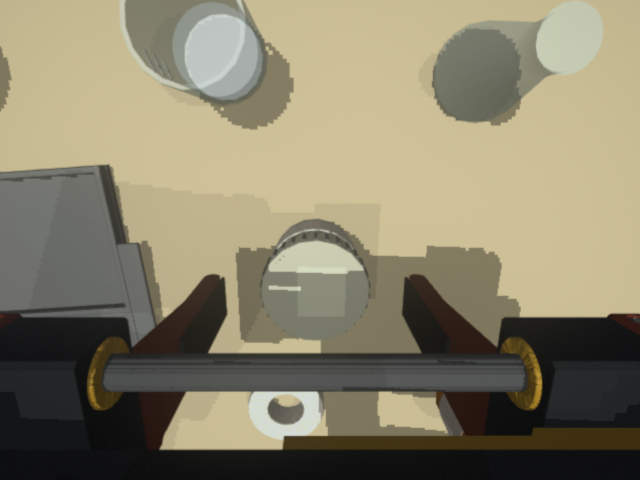

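Run:
```python
from h import *
st();print(pix2z('wrist',(315,287),60).round(1))
```

```text
t 10.53 tcp [546.4 -71.3  32.3] w 87.1 F [ 0.4 -0.2  0.3] az 0.3 zz [-0.001  0.    -1.   ] q6 1.42
[547.4 -71.7  60. ]
```

Emit:
{"name": "carry_out", "arguments": {
  "targets": [
    [[0,0,0],[0,0,0],75],
    [[0,0,0],[0,0,0],65],
    [[0,0,0],[0,0,0],60],
    [[0,0,0],[0,0,0],57],
    [[0,0,0],[0,0,0],48],
    [[0,0,0],[0,0,0],48],
    [[0,0,0],[0,0,0],48],
    [[0,0,0],[0,0,0],48],
    [[0,0,0],[0,0,0],48]
  ]
}}

```text
t: 11.28
ee_pos: [546.7, -72.3, 32.6]
orientation: [-3.142, -0.004, 0.0]
ft_force: [0.6, -0.5, -0.3]
width: 48.0
```

Emit:
{"name": "carry_out", "arguments": {
  "targets": [
    [[0,0,0],[0,0,0],35],
    [[0,0,0],[0,0,0],35],
    [[0,0,0],[0,0,0],35],
    [[0,0,0],[0,0,0],35]
  ]
}}

```text
t: 11.62
ee_pos: [546.7, -72.3, 32.5]
orientation: [-3.142, -0.004, 0.0]
ft_force: [-0.2, -0.2, -0.2]
width: 35.1
```

Run:
```python
from h import *
st(); save('wrist','w10')
```

```text
t 11.62 tcp [546.7 -72.3  32.5] w 35.1 F [-0.2 -0.2 -0.2] az 0.2 zz [-0.  0. -1.] q6 1.41
```

View pics/w10.png

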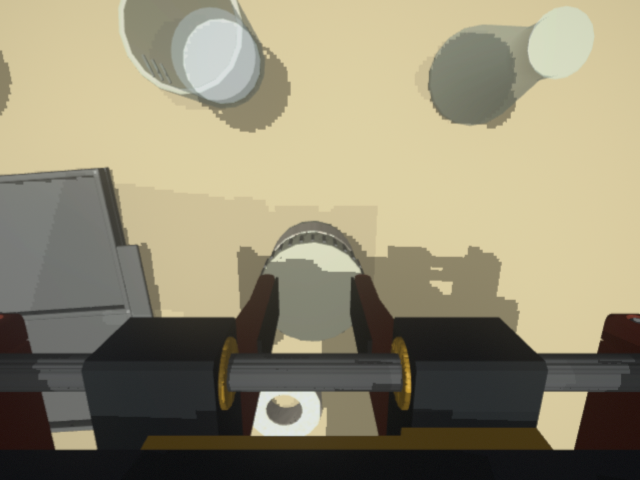

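Run:
```python
from h import *
im=save('scene','s10'); a=(230,180,370,300)
c=cv2.resize(im[a[1]:a[3],a[0]:a[2],::-1],None,fx=5,fy=5,interpolation=cv2.INTER_CUBIC)
P=[[546+x,-72+y,z] for z in(32.5,) for x in(-10,10) for y in(-18,18,31,-31)]
for u in proj('scene',P): cv2.circle(c,tuple(int(v) for v in (u+.5-a[:2])*5),3,(0,0,255),-1)
P=[[546+28*np.cos(t),-72+28*np.sin(t),60] for t in np.linspace(0,6.28,60)]
for u in proj('scene',P): cv2.circle(c,tuple(int(v) for v in (u+.5-a[:2])*5),1,(0,255,0),-1)
cv2.imwrite('pics/s10c.png',c)
```

View pics/s10c.png

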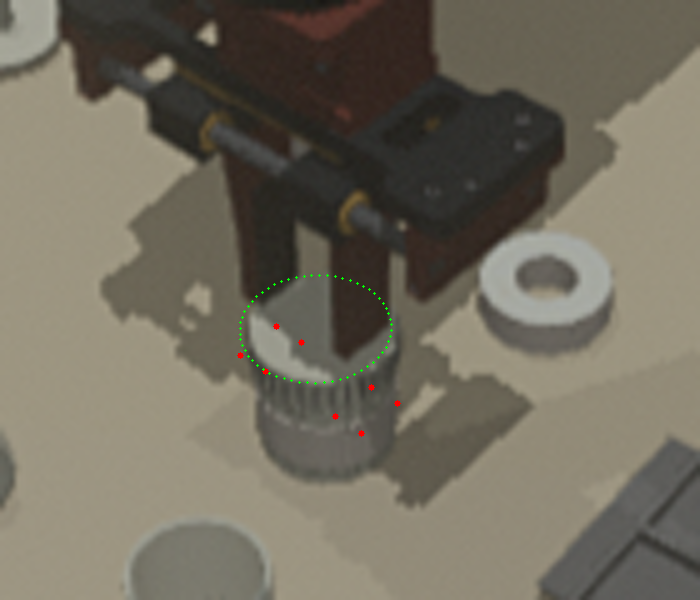

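Run:
```python
from h import *
a=np.array((230,180))
for z in (55,60,65,70):
    print(z,[((u+.5-a)*5).round().tolist() for u in proj('scene',[[556,-72+17.5,z],[536,-72+17.5,z],[556,-72+31,z]])])
K,d,R,t=cam('wrist')
for z in (55,60,65,70):
    print(z,proj('wrist',[[556,-72+17.5,z],[556,-72-17.5,z]]).round().tolist(),proj('wrist',[[546.4+10,-71.3+43.5,z],[546.4+10,-71.3-43.5,z]]).round().tolist())
a=cv2.imread('pics/w10.png')[255:345,220:410]; cv2.imwrite('pics/w10c.png',cv2.resize(a,None,fx=4,fy=4))
```

```text
55 [[333.0, 375.0], [369.0, 345.0], [360.0, 392.0]]
60 [[333.0, 365.0], [369.0, 336.0], [360.0, 383.0]]
65 [[332.0, 356.0], [369.0, 326.0], [360.0, 373.0]]
70 [[332.0, 346.0], [369.0, 316.0], [359.0, 364.0]]
55 [[280.0, 268.0], [347.0, 268.0]] [[228.0, 267.0], [396.0, 268.0]]
60 [[279.0, 272.0], [348.0, 272.0]] [[226.0, 271.0], [398.0, 271.0]]
65 [[278.0, 275.0], [349.0, 275.0]] [[224.0, 274.0], [401.0, 275.0]]
70 [[277.0, 279.0], [350.0, 279.0]] [[221.0, 278.0], [403.0, 278.0]]
```

View pics/w10c.png

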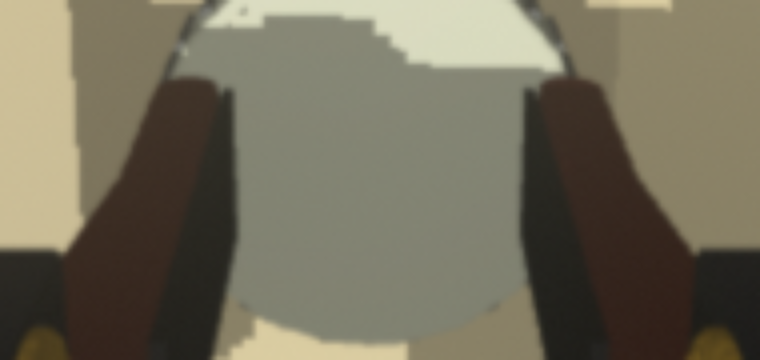

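The fingers closed to 35 mm without contact. The wrist and scene views show the finger ends about 33 mm above the reported TCP height, so the vial was held by its cap. I'll open, then lower with that offset allowed for and check.

Emit:
{"name": "carry_out", "arguments": {
  "targets": [
    [[0,0,0],[0,0,0],60],
    [[0,0,0],[0,0,0],80],
    [[0,0,0],[0,0,0],87],
    [[0,0,0],[0,0,0],87],
    [[0,0,0],[0,0,0],87],
    [[0,0,0],[0,0,-8],87],
    [[0,0,0],[0,0,-16],87],
    [[0,0,0],[0,0,-24],87],
    [[0,0,0],[0,0,-24],87]
  ]
}}

```text
t: 12.47
ee_pos: [545.3, -72.1, 6.5]
orientation: [-3.141, -0.004, 0.005]
ft_force: [-0.6, 0.8, -1.0]
width: 86.4
```

Run:
```python
from h import *
st(); im=save('scene','s11'); a=(230,180,370,300)
c=cv2.resize(im[a[1]:a[3],a[0]:a[2],::-1],None,fx=5,fy=5,interpolation=cv2.INTER_CUBIC)
cv2.imwrite('pics/s11c.png',c)
```

```text
t 12.47 tcp [545.3 -72.1   6.5] w 86.4 F [-0.6  0.8 -1. ] az 0.2 zz [-0.003  0.    -1.   ] q6 1.41
```

View pics/s11c.png

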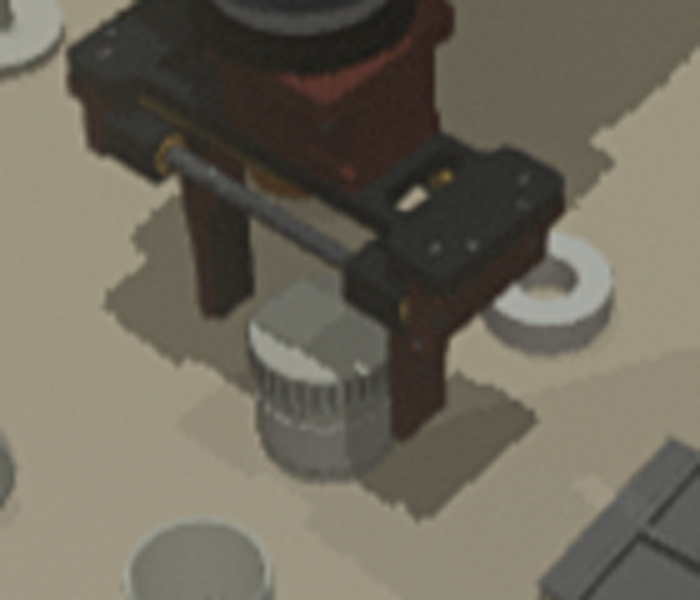

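Emit:
{"name": "carry_out", "arguments": {
  "targets": [
    [[0,0,0],[0,0,-3],75],
    [[0,0,0],[0,0,-3],65],
    [[0,0,0],[0,0,-3],60],
    [[0,0,0],[0,0,-3],57],
    [[0,0,0],[0,0,-3],48],
    [[0,0,0],[0,0,-3],48],
    [[0,0,0],[0,0,-3],48],
    [[0,0,0],[0,0,-3],48]
  ]
}}

```text
t: 13.18
ee_pos: [547.0, -72.3, 5.8]
orientation: [3.142, 0.004, 0.001]
ft_force: [-0.3, -0.6, 2.1]
width: 55.9
```

Emit:
{"name": "carry_out", "arguments": {
  "targets": [
    [[0,0,0],[0,0,0],45],
    [[0,0,0],[0,0,0],45]
  ]
}}

```text
t: 13.35
ee_pos: [547.0, -72.3, 5.8]
orientation: [3.142, 0.004, 0.001]
ft_force: [-0.7, 0.1, 3.7]
width: 55.3
```

Run:
```python
from h import *
st(); save('wrist','w12')
```

```text
t 13.35 tcp [547.  -72.3   5.8] w 55.3 F [-0.7  0.1  3.7] az 0.2 zz [ 0. -0. -1.] q6 1.41
```

View pics/w12.png

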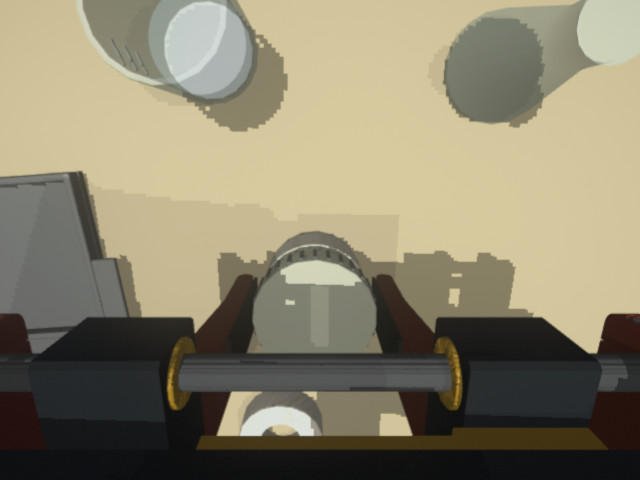

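Emit:
{"name": "carry_out", "arguments": {
  "targets": [
    [[0,0,0],[0,0,8],45],
    [[0,0,0],[0,0,35],45],
    [[0,0,0],[0,0,70],45],
    [[0,0,0],[0,0,90],45],
    [[0,0,0],[-15,30,90],45],
    [[0,0,0],[-32,64,90],45],
    [[0,0,0],[-50,98,90],45],
    [[0,0,0],[-68,132,90],45],
    [[0,0,0],[-88,167,90],45],
    [[0,0,0],[-88,167,90],45]
  ]
}}

```text
t: 14.23
ee_pos: [454.5, 98.6, 95.5]
orientation: [-3.141, -0.011, 0.005]
ft_force: [-0.3, -0.7, -0.8]
width: 55.4
```

Emit:
{"name": "carry_out", "arguments": {
  "targets": [
    [[0,0,0],[0,0,-20],45],
    [[0,0,0],[0,0,-50],45],
    [[0,0,0],[0,0,-70],45],
    [[0,0,0],[0,0,-75],45],
    [[0,0,0],[0,0,-75],45],
    [[0,0,0],[0,0,-75],45]
  ]
}}

```text
t: 14.73
ee_pos: [459.1, 94.5, 21.1]
orientation: [3.142, 0.004, -0.0]
ft_force: [0.2, -0.5, -1.3]
width: 55.6
```

Run:
```python
from h import *
st(); save('wrist','w13')
```

```text
t 14.73 tcp [459.1  94.5  21.1] w 55.6 F [ 0.2 -0.5 -1.3] az 0.1 zz [-0. -0. -1.] q6 1.75
```

View pics/w13.png

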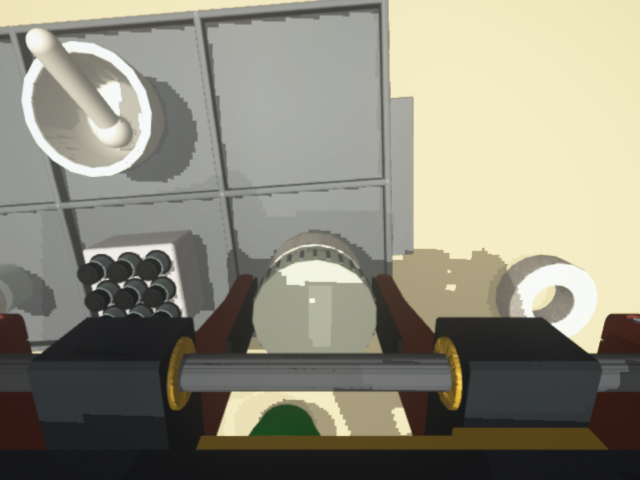

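Run:
```python
from h import *
a=pix2z('wrist',(222,194),12)[:2];b=pix2z('wrist',(387,182),12)[:2]
u=(a-b);print(a,b,np.linalg.norm(u));u/=np.linalg.norm(u)
m=(a+b)/2; n=np.array([u[1],-u[0]]); print('nearR',m-46*n,'farR',m+46*n)
print(pix2z('wrist',(315,303),75));st()
```

```text
[502.72685463 148.16026364] [509.8488166   52.87859582] 95.54746760512296
nearR [460.41580122  97.09066015] farR [552.15987001 103.94819931]
[463.91374161  94.30249936  75.        ]
t 14.78 tcp [459.6  94.7  21.5] w 55.3 F [-0.1 -0.5  0.1] az 0.1 zz [ 0.001  0.    -1.   ] q6 1.75
```

Emit:
{"name": "carry_out", "arguments": {
  "targets": [
    [[0,0,0],[-1,1.5,-4],45],
    [[0,0,0],[-1,1.5,-8],45],
    [[0,0,0],[-1,1.5,-10.5],45],
    [[0,0,0],[-1,1.5,-11.5],45],
    [[0,0,0],[-1,1.5,-11.5],45],
    [[0,0,0],[-1,1.5,-11.5],45]
  ]
}}

```text
t: 15.28
ee_pos: [458.0, 96.3, 9.8]
orientation: [-3.141, -0.004, -0.001]
ft_force: [-2.3, 0.0, 9.2]
width: 55.6
```

Emit:
{"name": "carry_out", "arguments": {
  "targets": [
    [[0,0,0],[0,0,0],57],
    [[0,0,0],[0,0,0],60],
    [[0,0,0],[0,0,0],68],
    [[0,0,0],[0,0,0],76],
    [[0,0,0],[0,0,0],80],
    [[0,0,0],[0,0,30],80],
    [[0,0,0],[0,0,70],80],
    [[0,0,0],[0,0,110],80],
    [[0,0,0],[-10,0,130],87],
    [[0,0,0],[-20,0,130],87]
  ]
}}

```text
t: 16.12
ee_pos: [441.0, 96.8, 143.2]
orientation: [-3.14, -0.004, -0.013]
ft_force: [0.7, -0.3, 0.2]
width: 86.6
```

Run:
```python
from h import *
st(); save('wrist','w14'); look(['jar_mid'])
```

```text
t 16.12 tcp [441.   96.8 143.2] w 86.6 F [ 0.7 -0.3  0.2] az 0.2 zz [ 0.008  0.002 -1.   ] q6 1.76
wrist jar_mid 0.79 [452.4  95.2  27.8] [315. 208.]
```

View pics/w14.png

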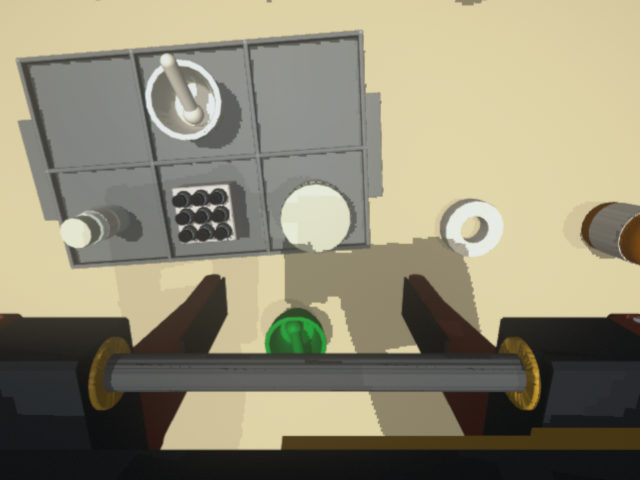

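Emit:
{"name": "carry_out", "arguments": {
  "targets": [
    [[0,0,0],[0,-40,0],87],
    [[0,0,0],[0,-80,0],87],
    [[0,0,0],[0,-120,0],87],
    [[0,0,0],[-8,-160,0],87],
    [[0,0,0],[-16,-200,0],87],
    [[0,0,0],[-24,-240,0],87],
    [[0,0,0],[-32,-275,0],87],
    [[0,0,0],[-32,-284,0],87],
    [[0,0,0],[-32,-284,0],87],
    [[0,0,0],[-32,-284,0],87]
  ]
}}

```text
t: 17.05
ee_pos: [405.0, -187.3, 137.7]
orientation: [-3.14, -0.002, 0.004]
ft_force: [-0.7, 0.6, 0.4]
width: 87.0
```

Run:
```python
from h import *
st(); save('wrist','w15'); look(['bottle_mid']); save('top','t15')
```

```text
t 17.05 tcp [ 405.  -187.3  137.7] w 87.0 F [-0.7  0.6  0.4] az 0.1 zz [-0.002  0.002 -1.   ] q6 1.11
wrist bottle_mid 0.87 [ 442.1 -184.    53.7] [311. 188.]
```

View pics/w15.png

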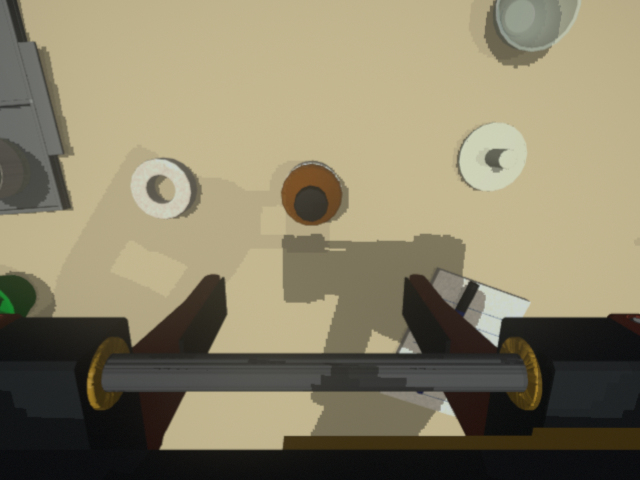

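View pics/t15.png

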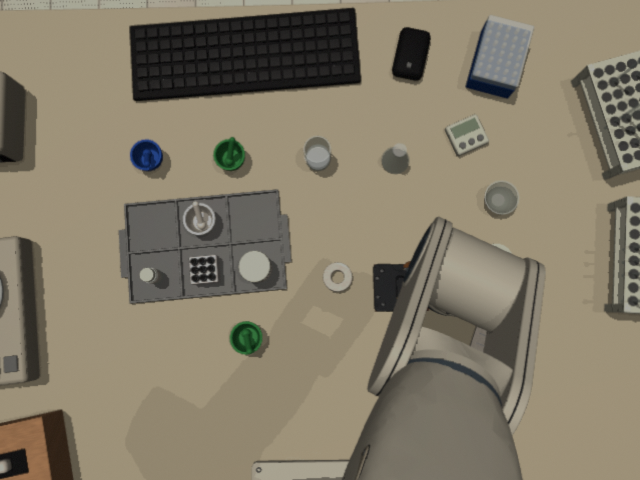

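Run:
```python
from h import *
st();print(pix2z('wrist',(311,204),100).round(1),pix2z('wrist',(312,193),65).round(1))
for uv,z,n in [((147,275),65,'vial'),((254.5,266.5),64,'jar')]: print(n,pix2z('top',uv,z).round(1))
```

```text
t 17.2 tcp [ 405.7 -186.3  138.5] w 86.7 F [-0.3 -0.6  0. ] az 0.3 zz [-0.001  0.001 -1.   ] q6 1.11
[ 438.  -184.1  100. ] [ 440.3 -184.5   65. ]
vial [440.1 285.2  65. ]
jar [451.6  95.1  64. ]
```

Emit:
{"name": "carry_out", "arguments": {
  "targets": [
    [[0,0,0],[17,1,0],87],
    [[0,0,0],[34,2,0],87],
    [[0,0,0],[34,2,-20],87],
    [[0,0,0],[34,2,-45],87],
    [[0,0,0],[34,2,-70],87],
    [[0,0,0],[34,2,-70],87]
  ]
}}

```text
t: 17.7
ee_pos: [437.3, -183.0, 65.6]
orientation: [-3.139, -0.008, 0.01]
ft_force: [-1.1, 0.3, -1.2]
width: 86.6
```

Run:
```python
from h import *
st(); save('wrist','w16'); look(['bottle_mid']); im=save('scene','s16'); cv2.imwrite('pics/s16c.png',cv2.resize(im[130:240,230:350,::-1],None,fx=5,fy=5))
```

```text
t 17.7 tcp [ 437.3 -183.    65.6] w 86.6 F [-1.1  0.3 -1.2] az 0.3 zz [-0.006  0.003 -1.   ] q6 1.14
wrist bottle_mid 0.7 [ 440.1 -187.6   57.1] [319. 262.]
```

View pics/w16.png

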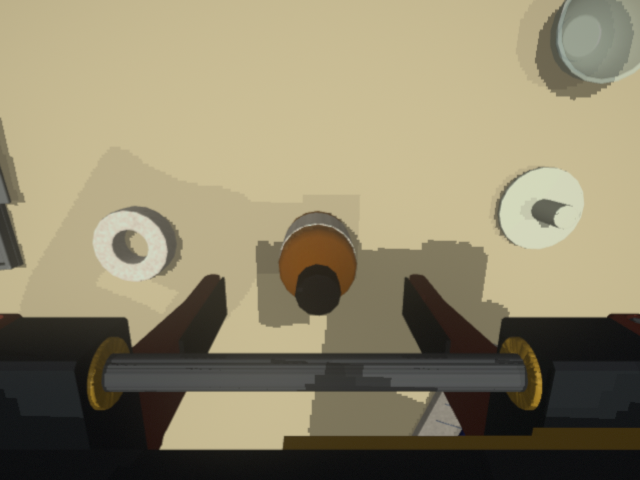

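View pics/s16c.png

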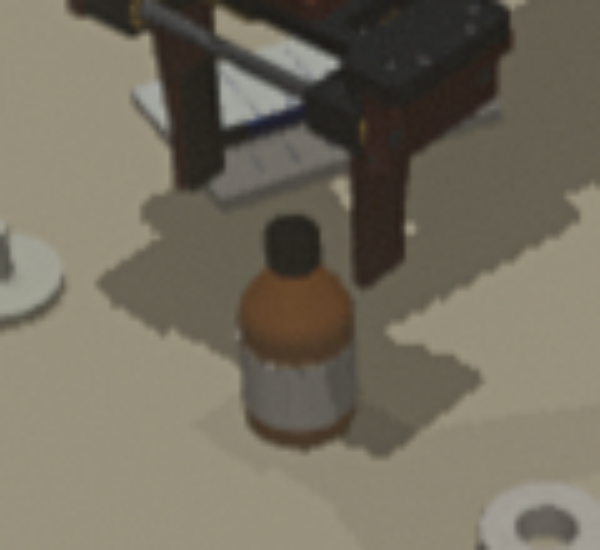

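Run:
```python
from h import *
print(pix2z('wrist',(318,289),100).round(1));st()
```

```text
[ 441.3 -187.   100. ]
t 17.85 tcp [ 440.3 -185.1   69.7] w 87.1 F [-0.1  0.3  0. ] az 0.2 zz [ 0.  0. -1.] q6 1.14
```

Emit:
{"name": "carry_out", "arguments": {
  "targets": [
    [[0,0,0],[0,-1,-20],87],
    [[0,0,0],[0,-1,-40],87],
    [[0,0,0],[0,-1,-55],87],
    [[0,0,0],[0,-1,-65],87],
    [[0,0,0],[0,-1,-72],87],
    [[0,0,0],[0,-1,-72],87]
  ]
}}

```text
t: 18.35
ee_pos: [439.9, -186.7, -3.1]
orientation: [-3.141, -0.005, 0.0]
ft_force: [-0.3, -0.4, 0.1]
width: 87.1
```

Run:
```python
from h import *
st(); save('wrist','w17'); im=save('scene','s17'); cv2.imwrite('pics/s17c.png',cv2.resize(im[130:240,230:350,::-1],None,fx=5,fy=5))
```

```text
t 18.35 tcp [ 439.9 -186.7   -3.1] w 87.1 F [-0.3 -0.4  0.1] az 0.2 zz [-0.  0. -1.] q6 1.14
```

View pics/s17c.png

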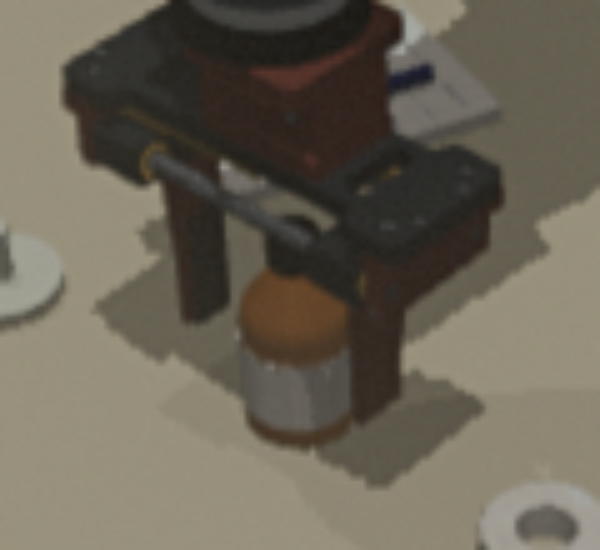

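Clear of the table and around the body. Closing.

Emit:
{"name": "carry_out", "arguments": {
  "targets": [
    [[0,0,0],[1,0,0],75],
    [[0,0,0],[1,0,0],65],
    [[0,0,0],[1,0,0],58],
    [[0,0,0],[1,0,0],52],
    [[0,0,0],[1,0,0],48],
    [[0,0,0],[1,0,0],38],
    [[0,0,0],[1,0,0],38],
    [[0,0,0],[1,0,0],38],
    [[0,0,0],[1,0,0],38],
    [[0,0,0],[1,0,0],38]
  ]
}}

```text
t: 19.28
ee_pos: [440.7, -186.7, -2.9]
orientation: [-3.141, -0.004, 0.0]
ft_force: [0.0, 1.6, 4.0]
width: 47.3
```

Emit:
{"name": "carry_out", "arguments": {
  "targets": [
    [[0,0,0],[0,0,5],38],
    [[0,0,0],[0,0,15],38],
    [[0,0,0],[0,0,15],38]
  ]
}}

```text
t: 19.53
ee_pos: [441.7, -187.3, 13.5]
orientation: [3.141, 0.005, 0.003]
ft_force: [0.2, -0.5, -1.1]
width: 47.5
```

Run:
```python
from h import *
st(); save('wrist','w18')
```

```text
t 19.53 tcp [ 441.7 -187.3   13.5] w 47.5 F [ 0.2 -0.5 -1.1] az 0.2 zz [ 0.002 -0.001 -1.   ] q6 1.14
```

View pics/w18.png

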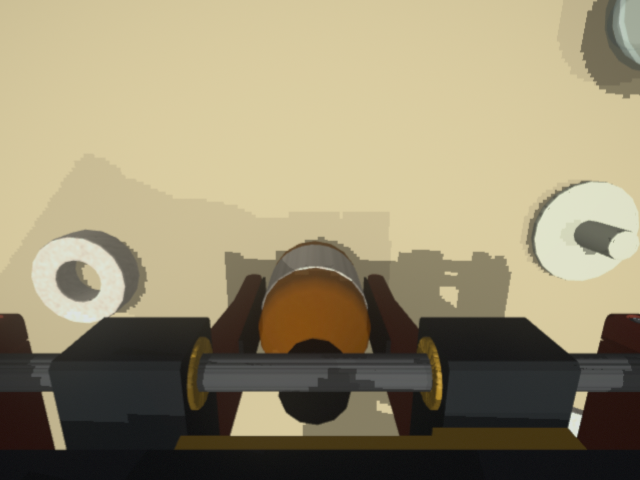

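Emit:
{"name": "carry_out", "arguments": {
  "targets": [
    [[0,0,0],[0,0,30],38],
    [[0,0,0],[0,0,65],38],
    [[0,0,0],[0,0,95],38],
    [[0,0,0],[5,30,95],38],
    [[0,0,0],[12,65,95],38],
    [[0,0,0],[20,100,95],38],
    [[0,0,0],[27,135,95],38],
    [[0,0,0],[34,170,95],38],
    [[0,0,0],[41,205,95],38],
    [[0,0,0],[48,240,95],38]
  ]
}}

```text
t: 20.42
ee_pos: [488.8, 54.9, 107.2]
orientation: [3.142, 0.004, 0.001]
ft_force: [1.0, -0.2, -2.6]
width: 47.6
```

Emit:
{"name": "carry_out", "arguments": {
  "targets": [
    [[0,0,0],[7,35,0],38],
    [[0,0,0],[14,70,0],38],
    [[0,0,0],[21,105,0],38],
    [[0,0,0],[28,140,0],38],
    [[0,0,0],[35,175,0],38],
    [[0,0,0],[42,210,0],38],
    [[0,0,0],[49,240,0],38],
    [[0,0,0],[49,240,0],38],
    [[0,0,0],[49,240,0],38]
  ]
}}

```text
t: 21.17
ee_pos: [537.5, 294.4, 106.7]
orientation: [3.141, 0.008, -0.0]
ft_force: [0.3, 0.1, -0.6]
width: 47.7
```

Emit:
{"name": "carry_out", "arguments": {
  "targets": [
    [[0,0,0],[0,0,-25],38],
    [[0,0,0],[0,0,-50],38],
    [[0,0,0],[0,0,-75],38],
    [[0,0,0],[0,0,-90],38],
    [[0,0,0],[0,0,-95],38],
    [[0,0,0],[0,0,-95],38],
    [[0,0,0],[0,0,-95],38]
  ]
}}

```text
t: 21.75
ee_pos: [538.0, 292.5, 12.6]
orientation: [3.142, 0.003, 0.0]
ft_force: [0.2, -0.3, -1.0]
width: 47.5
```

Run:
```python
from h import *
st(); save('wrist','w19')
```

```text
t 21.75 tcp [538.  292.5  12.6] w 47.5 F [ 0.2 -0.3 -1. ] az 0.1 zz [ 0. -0. -1.] q6 2.05
```

View pics/w19.png

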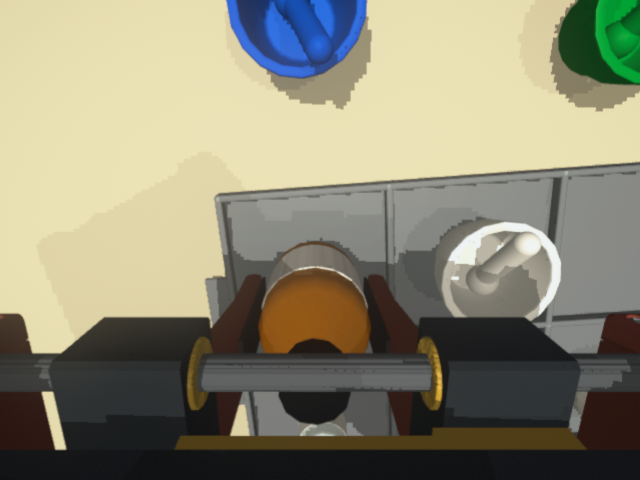

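Run:
```python
from h import *
a=pix2z('wrist',(217,196),12)[:2];b=pix2z('wrist',(388.5,183),12)[:2]
u=(a-b);print(a,b,np.linalg.norm(u));u/=np.linalg.norm(u)
n=np.array([u[1],-u[0]]); print('farL',b-48*n+48*u);st()
```

```text
[581.74773154 347.16071974] [589.13073859 251.98555095] 95.46109965958263
farL [537.56216816 296.12943551]
t 21.8 tcp [538.5 293.   13.2] w 47.2 F [ 0.   0.1 -1.4] az 0.1 zz [ 0.001  0.001 -1.   ] q6 2.05
```

Emit:
{"name": "carry_out", "arguments": {
  "targets": [
    [[0,0,0],[0,1.5,-4],38],
    [[0,0,0],[0,1.5,-8],38],
    [[0,0,0],[0,1.5,-10.5],38],
    [[0,0,0],[0,1.5,-12],38],
    [[0,0,0],[0,1.5,-12.5],38],
    [[0,0,0],[0,1.5,-12.5],38]
  ]
}}

```text
t: 22.3
ee_pos: [538.1, 294.9, 1.1]
orientation: [-3.141, -0.005, -0.001]
ft_force: [-4.3, -2.0, 12.4]
width: 47.5
```

Emit:
{"name": "carry_out", "arguments": {
  "targets": [
    [[0,0,0],[0,0,0],49],
    [[0,0,0],[0,0,0],52],
    [[0,0,0],[0,0,0],60],
    [[0,0,0],[0,0,0],68],
    [[0,0,0],[0,0,0],70],
    [[0,0,0],[0,0,20],70],
    [[0,0,0],[0,0,55],70],
    [[0,0,0],[0,0,90],75],
    [[0,0,0],[0,0,125],87],
    [[0,0,0],[-5,-10,145],87]
  ]
}}

```text
t: 23.13
ee_pos: [535.1, 286.6, 148.5]
orientation: [-3.139, -0.006, -0.008]
ft_force: [-0.1, 0.5, 0.8]
width: 84.4
```

Run:
```python
from h import *
st(); save('wrist','w20'); look(['bottle_mid'])
```

```text
t 23.13 tcp [535.1 286.6 148.5] w 84.4 F [-0.1  0.5  0.8] az 0.2 zz [ 0.005  0.003 -1.   ] q6 2.04
wrist bottle_mid 0.62 [537.7 290.6  54.7] [308. 228.]
```

View pics/w20.png

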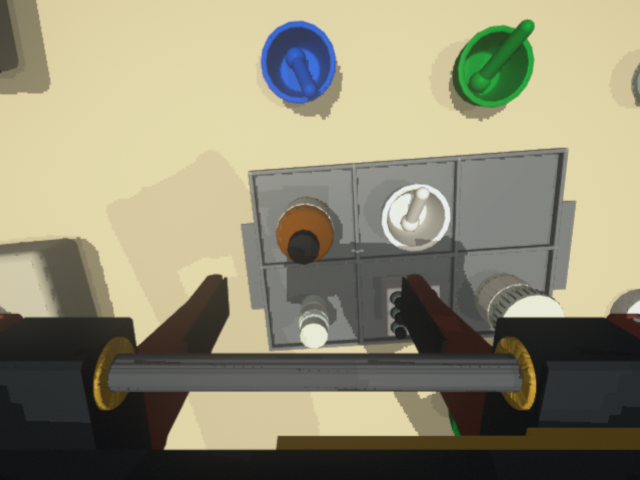

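Emit:
{"name": "carry_out", "arguments": {
  "targets": [
    [[0,0,0],[9,-38,0],87],
    [[0,0,0],[18,-76,0],87],
    [[0,0,0],[27,-114,0],87],
    [[0,0,0],[36,-152,0],87],
    [[0,0,0],[45,-190,0],87],
    [[0,0,0],[54,-228,0],87],
    [[0,0,0],[63,-266,0],87],
    [[0,0,0],[72,-304,0],87],
    [[0,0,0],[72,-306,0],87],
    [[0,0,0],[72,-306,0],87]
  ]
}}

```text
t: 24.07
ee_pos: [604.3, -23.2, 142.9]
orientation: [-3.141, 0.002, 0.003]
ft_force: [-0.2, 0.2, 0.1]
width: 86.8
```

Run:
```python
from h import *
st(); save('wrist','w21'); look(['beaker_mid']);st()
```

```text
t 24.07 tcp [604.3 -23.2 142.9] w 86.8 F [-0.2  0.2  0.1] az -0.1 zz [-0.002  0.    -1.   ] q6 1.51
wrist beaker_mid 0.79 [666.7 -15.   35.7] [307. 153.]
t 24.17 tcp [603.9 -20.7 143.3] w 86.6 F [ 0.2  0.3 -0.6] az 0.1 zz [-0.002  0.001 -1.   ] q6 1.51
```

View pics/w21.png

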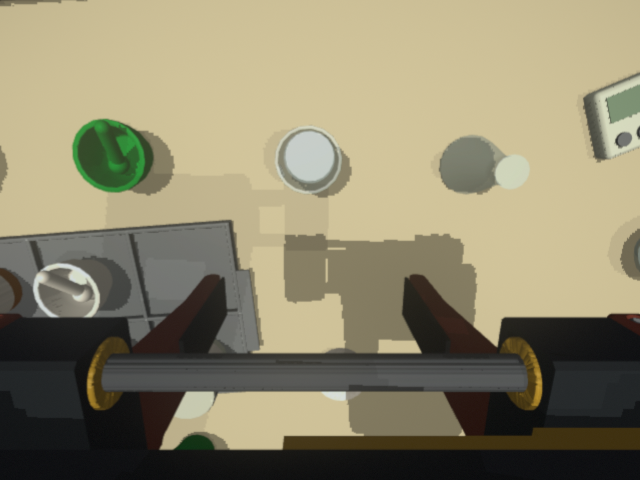

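Run:
```python
from h import *
st();print(pix2z('wrist',(308.5,160),70).round(1))
```

```text
t 24.17 tcp [603.9 -20.7 143.3] w 86.6 F [ 0.2  0.3 -0.6] az 0.1 zz [-0.002  0.001 -1.   ] q6 1.51
[662.9 -16.4  70. ]
```

Emit:
{"name": "carry_out", "arguments": {
  "targets": [
    [[0,0,0],[30,2,0],87],
    [[0,0,0],[60,4,0],87],
    [[0,0,0],[60,4,-30],87],
    [[0,0,0],[60,4,-60],87],
    [[0,0,0],[60,4,-84],87],
    [[0,0,0],[60,4,-84],87],
    [[0,0,0],[60,4,-84],87]
  ]
}}

```text
t: 24.75
ee_pos: [663.2, -15.4, 59.1]
orientation: [-3.141, -0.008, 0.006]
ft_force: [-0.2, -0.1, 0.3]
width: 87.2
```

Run:
```python
from h import *
st(); save('wrist','w22'); look(['beaker_mid']);st()
```

```text
t 24.75 tcp [663.2 -15.4  59.1] w 87.2 F [-0.2 -0.1  0.3] az 0.3 zz [-0.004  0.    -1.   ] q6 1.52
wrist beaker_mid 0.88 [667.8 -18.8  40. ] [318. 255.]
t 24.85 tcp [665.7 -16.2  62. ] w 86.9 F [0.3 0.1 0.7] az 0.2 zz [ 0.002 -0.    -1.   ] q6 1.52
```

View pics/w22.png

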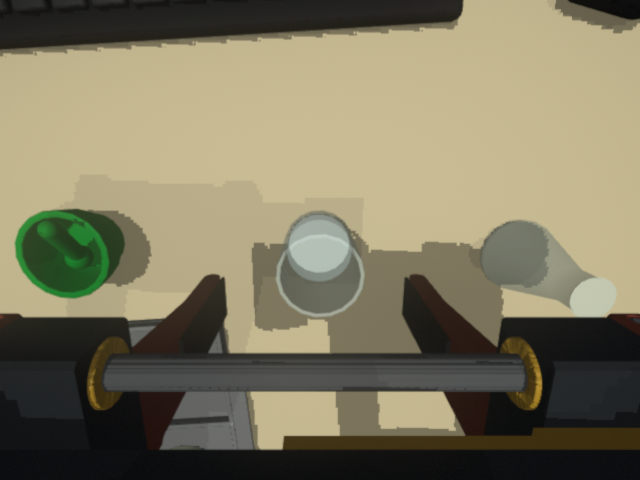

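Run:
```python
from h import *
st();print(pix2z('wrist',(320,275.5),70).round(1))
```

```text
t 24.85 tcp [665.7 -16.2  62. ] w 86.9 F [0.3 0.1 0.7] az 0.2 zz [ 0.002 -0.    -1.   ] q6 1.52
[665.3 -19.5  70. ]
```

Emit:
{"name": "carry_out", "arguments": {
  "targets": [
    [[0,0,0],[0,-3,-15],87],
    [[0,0,0],[0,-3,-35],87],
    [[0,0,0],[0,-3,-52],87],
    [[0,0,0],[0,-3,-62],87],
    [[0,0,0],[0,-3,-66],87],
    [[0,0,0],[0,-3,-66],87]
  ]
}}

```text
t: 25.35
ee_pos: [664.5, -20.4, -6.0]
orientation: [-3.142, -0.004, 0.001]
ft_force: [-0.9, 0.2, 0.2]
width: 86.7
```

Emit:
{"name": "carry_out", "arguments": {
  "targets": [
    [[0,0,0],[0,0,0],75],
    [[0,0,0],[0,0,0],65],
    [[0,0,0],[0,0,0],58],
    [[0,0,0],[0,0,0],54],
    [[0,0,0],[0,0,0],50],
    [[0,0,0],[0,0,0],42],
    [[0,0,0],[0,0,0],42],
    [[0,0,0],[0,0,0],42],
    [[0,0,0],[0,0,0],42]
  ]
}}

```text
t: 26.1
ee_pos: [665.1, -20.3, -5.0]
orientation: [-3.142, -0.004, -0.001]
ft_force: [-1.2, 1.0, 4.9]
width: 50.2
```

Run:
```python
from h import *
st(); save('wrist','w23')
```

```text
t 26.1 tcp [665.1 -20.3  -5. ] w 50.2 F [-1.2  1.   4.9] az 0.2 zz [ 0.001  0.    -1.   ] q6 1.52
```

View pics/w23.png

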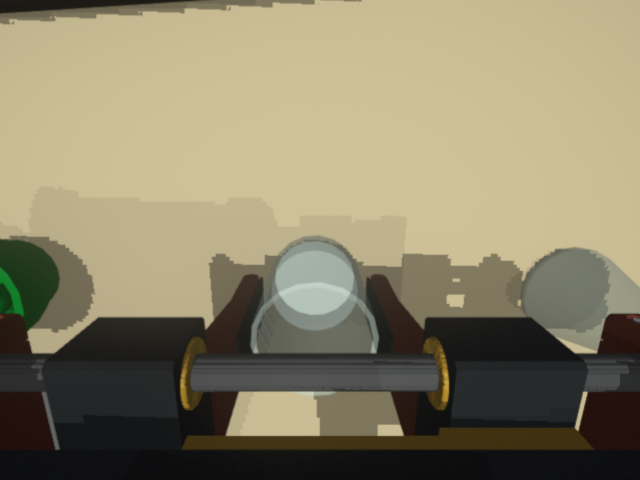

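Emit:
{"name": "carry_out", "arguments": {
  "targets": [
    [[0,0,0],[0,0,8],42],
    [[0,0,0],[0,0,30],42],
    [[0,0,0],[0,0,60],42],
    [[0,0,0],[0,0,75],42],
    [[0,0,0],[-22,24,75],42],
    [[0,0,0],[-45,49,75],42],
    [[0,0,0],[-68,74,75],42],
    [[0,0,0],[-91,99,75],42],
    [[0,0,0],[-113,123,75],42],
    [[0,0,0],[-113,123,75],42]
  ]
}}

```text
t: 26.98
ee_pos: [546.9, 105.4, 69.2]
orientation: [-3.142, -0.009, 0.007]
ft_force: [-0.0, 0.2, -1.5]
width: 50.0
```

Emit:
{"name": "carry_out", "arguments": {
  "targets": [
    [[0,0,0],[0,0,0],42],
    [[0,0,0],[0,0,-20],42],
    [[0,0,0],[0,0,-40],42],
    [[0,0,0],[0,0,-58],42],
    [[0,0,0],[0,0,-60],42],
    [[0,0,0],[0,0,-60],42]
  ]
}}

```text
t: 27.48
ee_pos: [551.8, 101.8, 8.7]
orientation: [3.141, 0.003, -0.003]
ft_force: [-0.2, 0.1, -0.2]
width: 50.0
```

Run:
```python
from h import *
st(); save('wrist','w24')
```

```text
t 27.48 tcp [551.8 101.8   8.7] w 50.0 F [-0.2  0.1 -0.2] az 0.1 zz [-0.002 -0.    -1.   ] q6 1.73
```

View pics/w24.png

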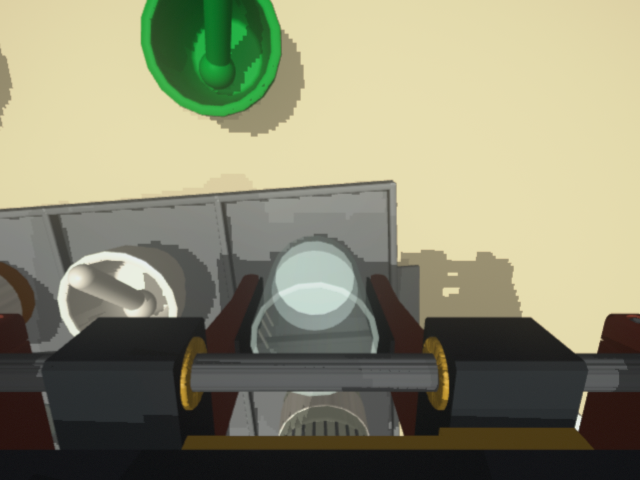

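Run:
```python
from h import *
a=pix2z('wrist',(219.5,195),12)[:2];b=pix2z('wrist',(395,182),12)[:2]
u=(a-b);print(a,b,np.linalg.norm(u));u/=np.linalg.norm(u)
n=np.array([u[1],-u[0]]); print('farR',a-48*n-48*u);st()
```

```text
[596.82452628 153.86734228] [604.0404546   58.32137516] 95.81806433776292
farR [552.57564804 102.38883439]
t 27.53 tcp [552.5 102.    9.7] w 50.1 F [-0.3  0.4 -1.4] az 0.1 zz [-0. -0. -1.] q6 1.73
```

Right over the middle. Lowering.

Emit:
{"name": "carry_out", "arguments": {
  "targets": [
    [[0,0,0],[0,0,-4],42],
    [[0,0,0],[0,0,-8],42],
    [[0,0,0],[0,0,-10],42],
    [[0,0,0],[0,0,-11],42],
    [[0,0,0],[0,0,-11.5],42],
    [[0,0,0],[0,0,-11.5],42]
  ]
}}

```text
t: 28.03
ee_pos: [552.0, 102.6, -1.1]
orientation: [3.142, 0.005, 0.001]
ft_force: [-1.6, -1.0, 6.0]
width: 50.2
```

Emit:
{"name": "carry_out", "arguments": {
  "targets": [
    [[0,0,0],[0,0,0],52],
    [[0,0,0],[0,0,0],55],
    [[0,0,0],[0,0,0],63],
    [[0,0,0],[0,0,0],70],
    [[0,0,0],[0,0,0],72],
    [[0,0,0],[0,0,20],72],
    [[0,0,0],[0,0,55],72],
    [[0,0,0],[0,0,90],75],
    [[0,0,0],[-20,0,125],80],
    [[0,0,0],[-40,0,145],80]
  ]
}}

```text
t: 28.87
ee_pos: [513.6, 103.0, 146.4]
orientation: [-3.141, -0.004, -0.007]
ft_force: [0.7, 0.4, 0.2]
width: 80.1
```

Emit:
{"name": "carry_out", "arguments": {
  "targets": [
    [[0,0,0],[-20,0,0],60],
    [[0,0,0],[-20,0,0],50],
    [[0,0,0],[-20,0,0],50],
    [[0,0,0],[-20,0,0],50]
  ]
}}

```text
t: 29.2
ee_pos: [492.5, 102.8, 142.9]
orientation: [-3.142, -0.005, -0.001]
ft_force: [0.2, 0.3, 0.7]
width: 57.0
```

Run:
```python
from h import *
st(); save('wrist','w25'); look(['beaker_mid','jar_mid']);st()
```

```text
t 29.2 tcp [492.5 102.8 142.9] w 57.0 F [0.2 0.3 0.7] az 0.2 zz [ 0.  0. -1.] q6 1.75
wrist beaker_mid 0.7 [551.2 103.1  36.6] [314. 158.]
wrist jar_mid 0.76 [458.6  93.7  30.8] [324. 262.]
wrist jar_mid 0.33 [497.1 194.4   1.5] [219. 214.]
t 29.35 tcp [492.4 102.7 142.4] w 50.3 F [ 0.5  0.8 -0.3] az 0.2 zz [-0.001 -0.    -1.   ] q6 1.75
```

View pics/w25.png

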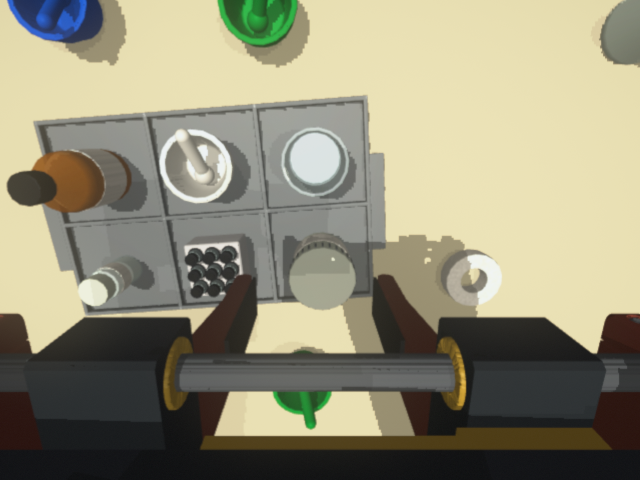

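Run:
```python
from h import *
print('rim',pix2z('wrist',(315,161.5),74).round(1),'jar',pix2z('wrist',(322.5,274.5),64).round(1))
for uv in [(585,135),(626,312),(617,195)]: print('rack',[pix2z('top',uv,z).round(0).tolist() for z in(0,60)])
# dish
print(pix2z('top',(501,198),20))
```

```text
rim [550.7 102.1  74. ] jar [459.2  95.6  64. ]
rack [[693.0, -523.0, 0.0], [676.0, -497.0, 60.0]]
rack [[361.0, -575.0, 0.0], [362.0, -546.0, 60.0]]
rack [[577.0, -574.0, 0.0], [567.0, -545.0, 60.0]]
[ 572.98411852 -355.50982266   20.        ]
```

Emit:
{"name": "carry_out", "arguments": {
  "targets": [
    [[0,0,0],[-8,-40,0],50],
    [[0,0,0],[-16,-80,0],50],
    [[0,0,0],[-24,-120,0],50],
    [[0,0,0],[-32,-160,0],50],
    [[0,0,0],[-40,-200,0],50],
    [[0,0,0],[-48,-240,0],50],
    [[0,0,0],[-56,-280,0],50],
    [[0,0,0],[-64,-320,0],50],
    [[0,0,0],[-72,-360,0],50],
    [[0,0,0],[-77,-400,0],50]
  ]
}}

```text
t: 30.18
ee_pos: [413.8, -299.5, 142.5]
orientation: [-3.141, -0.004, 0.001]
ft_force: [0.6, 0.0, -0.4]
width: 49.6
```

Emit:
{"name": "carry_out", "arguments": {
  "targets": [
    [[0,0,0],[0,-40,-20],50],
    [[0,0,0],[0,-42,-40],50],
    [[0,0,0],[0,-42,-40],50],
    [[0,0,0],[0,-42,-40],50]
  ]
}}

```text
t: 30.52
ee_pos: [413.6, -338.8, 101.5]
orientation: [-3.139, -0.002, 0.005]
ft_force: [0.8, -0.1, 0.3]
width: 50.2
```

Run:
```python
from h import *
st(); save('wrist','w26'); look(['cover_mid']);st()
```

```text
t 30.52 tcp [ 413.6 -338.8  101.5] w 50.2 F [ 0.8 -0.1  0.3] az 0.1 zz [-0.003  0.003 -1.   ] q6 0.86
wrist cover_mid 0.8 [ 464.1 -340.7   28. ] [317. 173.]
t 30.62 tcp [ 414.9 -338.5  103.3] w 50.0 F [-0.7  0.4 -0.5] az 0.2 zz [-0.001  0.001 -1.   ] q6 0.86
```

View pics/w26.png

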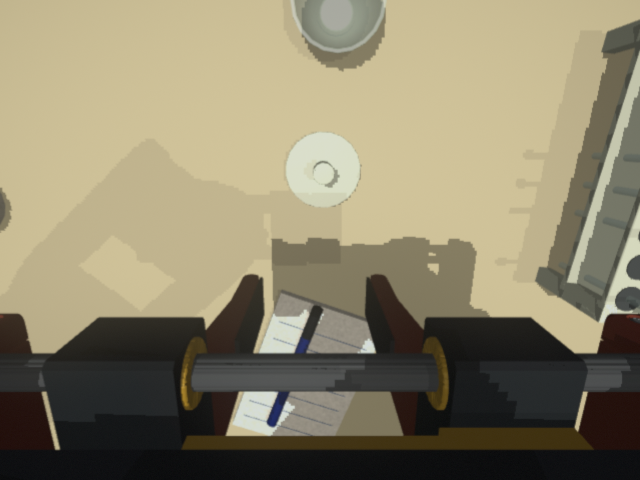

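Run:
```python
from h import *
st();print(pix2z('wrist',(323,170),10).round(1),pix2z('wrist',(323.5,174),36).round(1))
```

```text
t 30.62 tcp [ 414.9 -338.5  103.3] w 50.0 F [-0.7  0.4 -0.5] az 0.2 zz [-0.001  0.001 -1.   ] q6 0.86
[ 465.2 -345.5   10. ] [ 464.4 -345.2   36. ]
```

Emit:
{"name": "carry_out", "arguments": {
  "targets": [
    [[0,0,0],[25,-4,0],50],
    [[0,0,0],[50,-7,0],50],
    [[0,0,0],[50,-7,-30],50],
    [[0,0,0],[50,-7,-60],50],
    [[0,0,0],[50,-7,-83],50],
    [[0,0,0],[50,-7,-83],50],
    [[0,0,0],[50,-7,-83],50]
  ]
}}

```text
t: 31.2
ee_pos: [465.0, -345.0, 20.4]
orientation: [-3.141, -0.007, 0.002]
ft_force: [1.1, 0.1, -0.2]
width: 49.8
```

Run:
```python
from h import *
st(); save('wrist','w27');st()
im=save('scene','s27'); cv2.imwrite('pics/s27c.png',cv2.resize(im[110:210,170:290,::-1],None,fx=5,fy=5))
```

```text
t 31.2 tcp [ 465.  -345.    20.4] w 49.8 F [ 1.1  0.1 -0.2] az 0.3 zz [-0.001  0.001 -1.   ] q6 0.91
t 31.25 tcp [ 465.8 -346.    21.5] w 50.2 F [ 0.5  0.4 -0.6] az 0.2 zz [ 0.001 -0.001 -1.   ] q6 0.91
```

View pics/w27.png

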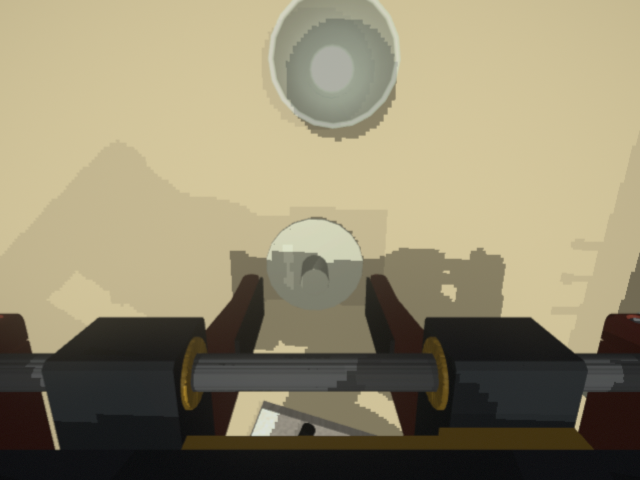

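View pics/s27c.png

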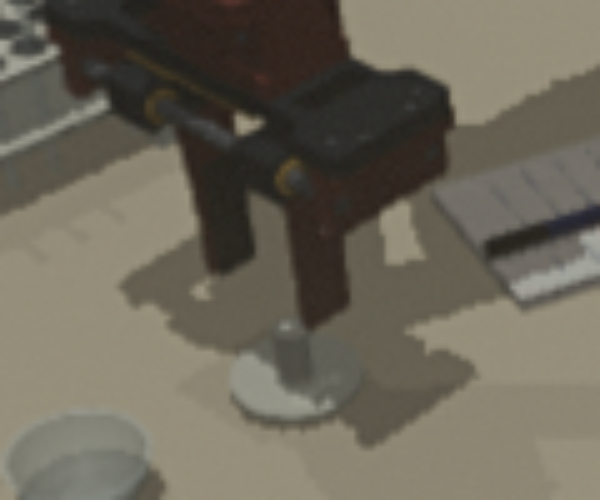

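Run:
```python
from h import *
st();print(pix2z('wrist',(315,263),10).round(1),pix2z('wrist',(315,279),36).round(1))
```

```text
t 31.3 tcp [ 466.2 -346.6   22.1] w 50.3 F [0.4 0.9 0.2] az 0.2 zz [ 0.002 -0.002 -1.   ] q6 0.91
[ 466.2 -347.1   10. ] [ 466. -347.   36.]
```

Emit:
{"name": "carry_out", "arguments": {
  "targets": [
    [[0,0,0],[0,0,-10],45],
    [[0,0,0],[0,0,-20],40],
    [[0,0,0],[0,0,-28],40],
    [[0,0,0],[0,0,-33],40],
    [[0,0,0],[0,0,-36],40],
    [[0,0,0],[0,0,-36],40]
  ]
}}

```text
t: 31.8
ee_pos: [464.2, -345.9, -16.9]
orientation: [-3.141, -0.004, 0.002]
ft_force: [0.1, -0.1, 0.5]
width: 40.0
```

Run:
```python
from h import *
st(); save('wrist','w28')
im=save('scene','s28'); cv2.imwrite('pics/s28c.png',cv2.resize(im[110:210,170:290,::-1],None,fx=5,fy=5))
```

```text
t 31.8 tcp [ 464.2 -345.9  -16.9] w 40.0 F [ 0.1 -0.1  0.5] az 0.2 zz [-0.001  0.001 -1.   ] q6 0.91
```

View pics/s28c.png

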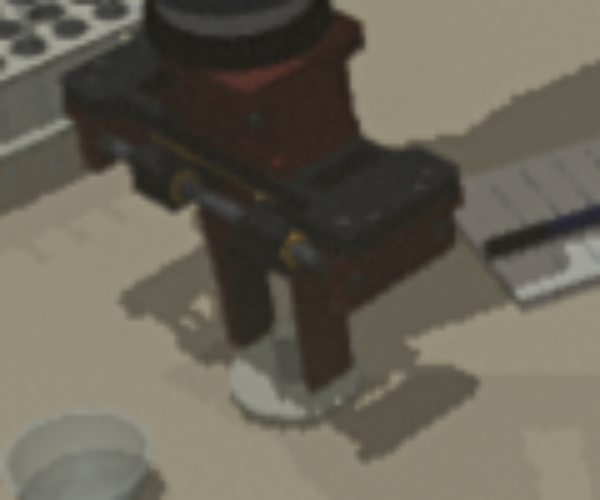

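View pics/w28.png

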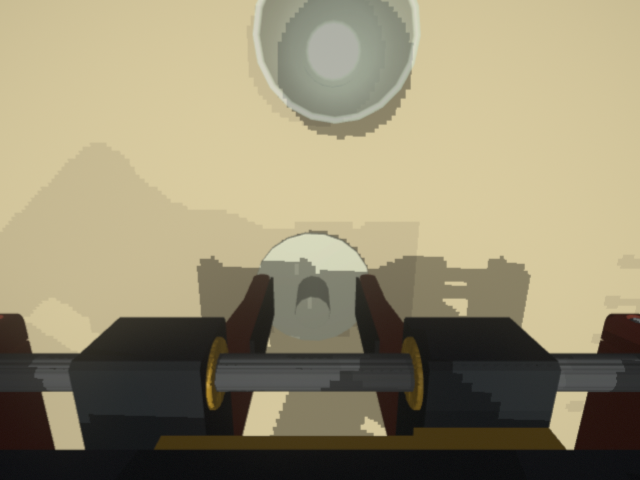

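Emit:
{"name": "carry_out", "arguments": {
  "targets": [
    [[0,0,0],[1,0,1],32],
    [[0,0,0],[1,0,1],25],
    [[0,0,0],[1,0,1],20],
    [[0,0,0],[1,0,1],17],
    [[0,0,0],[1,0,1],8],
    [[0,0,0],[1,0,1],8],
    [[0,0,0],[1,0,1],8],
    [[0,0,0],[1,0,1],8]
  ]
}}

```text
t: 32.57
ee_pos: [465.9, -346.4, -14.7]
orientation: [3.141, 0.004, 0.0]
ft_force: [-0.0, -0.5, 3.6]
width: 15.2
```

Run:
```python
from h import *
st(); save('wrist','w29')
```

```text
t 32.57 tcp [ 465.9 -346.4  -14.7] w 15.2 F [-0.  -0.5  3.6] az 0.2 zz [ 0. -0. -1.] q6 0.91
```

View pics/w29.png

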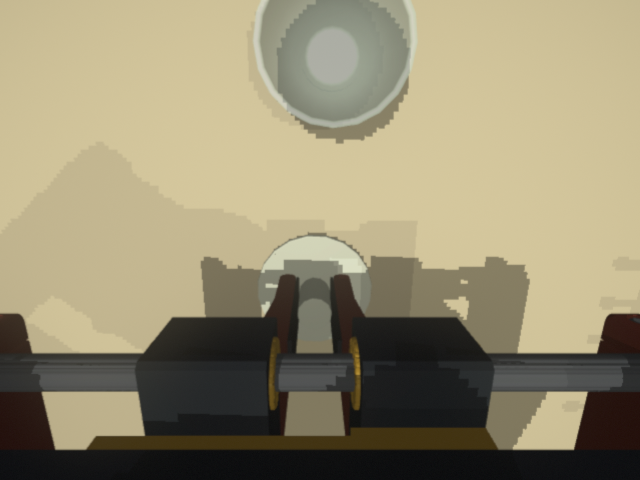

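Emit:
{"name": "carry_out", "arguments": {
  "targets": [
    [[0,0,0],[0,0,10],8],
    [[0,0,0],[0,0,40],8],
    [[0,0,0],[0,0,80],8],
    [[0,0,0],[0,0,120],8],
    [[0,0,0],[5,30,120],8],
    [[0,0,0],[12,65,120],8],
    [[0,0,0],[19,100,120],8],
    [[0,0,0],[26,135,120],8],
    [[0,0,0],[33,170,120],8],
    [[0,0,0],[40,205,120],8]
  ]
}}

```text
t: 33.45
ee_pos: [505.7, -139.8, 105.7]
orientation: [3.141, 0.004, 0.001]
ft_force: [0.6, -1.3, -0.6]
width: 15.1
```

Emit:
{"name": "carry_out", "arguments": {
  "targets": [
    [[0,0,0],[7,35,0],8],
    [[0,0,0],[14,70,0],8],
    [[0,0,0],[21,105,0],8],
    [[0,0,0],[28,140,0],8],
    [[0,0,0],[35,175,0],8],
    [[0,0,0],[42,210,0],8],
    [[0,0,0],[46,235,0],8],
    [[0,0,0],[46,243,0],8],
    [[0,0,0],[46,243,0],8],
    [[0,0,0],[46,243,0],8]
  ]
}}

```text
t: 34.28
ee_pos: [551.3, 101.3, 105.1]
orientation: [3.141, 0.006, -0.001]
ft_force: [-0.1, 0.2, -0.4]
width: 15.4
```

Run:
```python
from h import *
st(); save('wrist','w30');st()
im=save('scene','s30'); cv2.imwrite('pics/s30c.png',cv2.resize(im[210:370,310:450,::-1],None,fx=4,fy=3.7))
```

```text
t 34.28 tcp [551.3 101.3 105.1] w 15.4 F [-0.1  0.2 -0.4] az 0.2 zz [-0.001 -0.    -1.   ] q6 1.73
t 34.33 tcp [551.3 100.7 105.1] w 14.9 F [-0.4  0.6 -0.7] az 0.2 zz [-0.001 -0.    -1.   ] q6 1.73
```

View pics/w30.png

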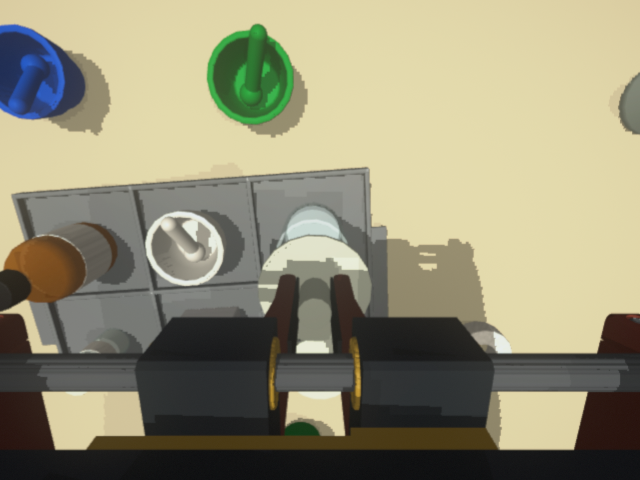

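View pics/s30c.png

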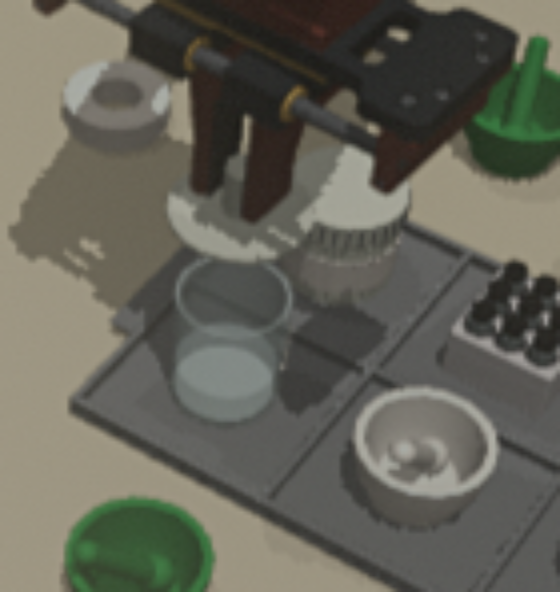

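Emit:
{"name": "carry_out", "arguments": {
  "targets": [
    [[0,0,0],[1,1,-15],8],
    [[0,0,0],[1,1,-30],8],
    [[0,0,0],[1,1,-38],8],
    [[0,0,0],[1,1,-42],8],
    [[0,0,0],[1,1,-42],8],
    [[0,0,0],[1,1,-42],8]
  ]
}}

```text
t: 34.88
ee_pos: [552.9, 102.2, 63.3]
orientation: [3.142, 0.003, -0.0]
ft_force: [0.2, -0.9, 0.6]
width: 15.4
```

Run:
```python
from h import *
st(); save('wrist','w31');st()
im=save('scene','s31'); cv2.imwrite('pics/s31c.png',cv2.resize(im[240:350,310:420,::-1],None,fx=5.4,fy=5.4))
# project rim & plug foot predicted
```

```text
t 34.88 tcp [552.9 102.2  63.3] w 15.4 F [ 0.2 -0.9  0.6] az 0.1 zz [-0. -0. -1.] q6 1.73
t 34.93 tcp [553.2 102.4  63.6] w 15.1 F [ 0.3 -0.2 -0.7] az 0.1 zz [ 0.001  0.    -1.   ] q6 1.73
```

View pics/s31c.png

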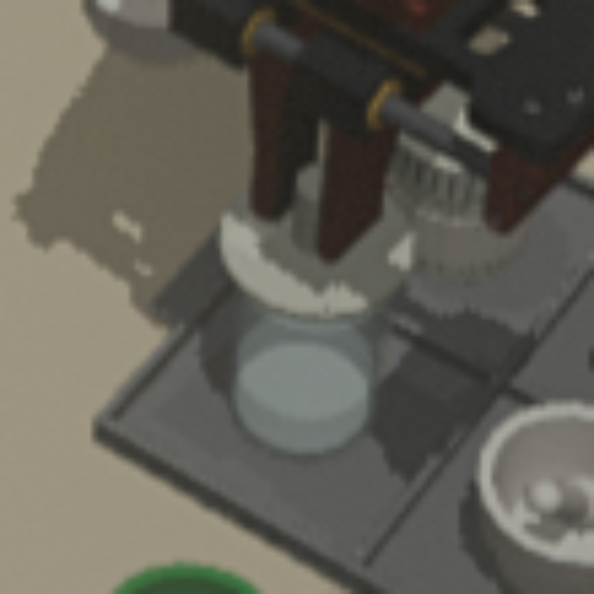

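View pics/w31.png

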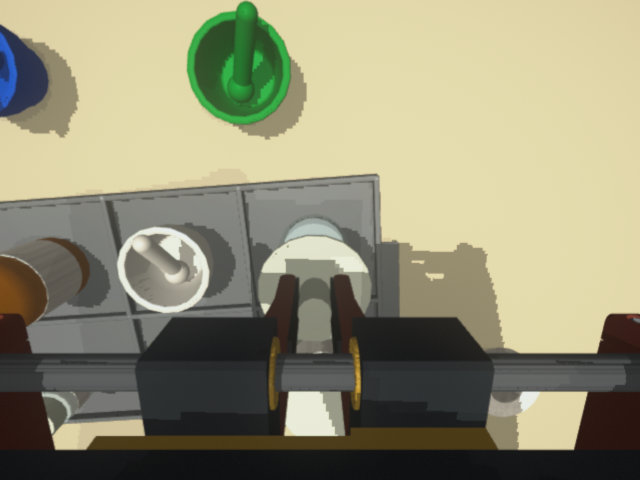

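Run:
```python
from h import *
a=np.array((310,240)); th=np.linspace(0,2*np.pi,90)
def ext(x,y,z,r):
    q=(proj('scene',[[x+r*np.cos(t),y+r*np.sin(t),z] for t in th])+.5-a)*5.4
    return q.min(0).round(),q.max(0).round()
for dx,dy in((0,0),(2,0),(0,2)):
    print(dx,dy,'beaker foot',ext(552+dx,102.5+dy,4,25),'mid',ext(552+dx,102.5+dy,50,25),'disc',ext(553+dx,102.4+dy,78+7,30))
```

```text
0 0 beaker foot (array([218., 347.]), array([371., 470.])) mid (array([224., 258.]), array([382., 382.])) disc (array([211., 176.]), array([406., 325.]))
2 0 beaker foot (array([214., 351.]), array([367., 474.])) mid (array([220., 262.]), array([379., 386.])) disc (array([207., 180.]), array([402., 329.]))
0 2 beaker foot (array([223., 350.]), array([376., 473.])) mid (array([229., 261.]), array([388., 385.])) disc (array([216., 179.]), array([411., 329.]))
```

Emit:
{"name": "carry_out", "arguments": {
  "targets": [
    [[0,0,0],[-0.5,0,-2],8],
    [[0,0,0],[-0.5,0,-4],8],
    [[0,0,0],[-0.5,0,-6],8],
    [[0,0,0],[-0.5,0,-8],8],
    [[0,0,0],[-0.5,0,-8],8]
  ]
}}

```text
t: 35.4
ee_pos: [552.0, 102.7, 54.7]
orientation: [3.142, 0.005, -0.001]
ft_force: [-0.5, -1.1, -0.2]
width: 14.8
```

Emit:
{"name": "carry_out", "arguments": {
  "targets": [
    [[0,0,0],[0,0,-1],8],
    [[0,0,0],[0,0,-2],8],
    [[0,0,0],[0,0,-2],8],
    [[0,0,0],[0,0,-2],8]
  ]
}}

```text
t: 35.73
ee_pos: [552.4, 102.8, 53.3]
orientation: [-3.142, -0.005, -0.0]
ft_force: [-0.4, -0.0, 3.1]
width: 15.1
```

Contact at the expected seat height of 53.3. Releasing.

Emit:
{"name": "carry_out", "arguments": {
  "targets": [
    [[0,0,0],[0,0,0],17],
    [[0,0,0],[0,0,0],20],
    [[0,0,0],[0,0,0],28],
    [[0,0,0],[0,0,0],36],
    [[0,0,0],[0,0,0],40],
    [[0,0,0],[0,0,20],40],
    [[0,0,0],[0,0,50],40],
    [[0,0,0],[-10,0,80],50],
    [[0,0,0],[-40,0,110],60],
    [[0,0,0],[-70,0,120],60]
  ]
}}

```text
t: 36.57
ee_pos: [484.4, 103.1, 176.6]
orientation: [-3.14, -0.004, -0.009]
ft_force: [0.5, 0.5, 0.7]
width: 56.7
```

Run:
```python
from h import *
st(); save('wrist','w32');st(); look(['cover_mid','beaker_mid','jar_mid','vial_mid','bottle_mid'])
im=save('scene','s32'); cv2.imwrite('pics/s32c.png',cv2.resize(im[230:410,310:540,::-1],None,fx=3.3,fy=3.3,interpolation=cv2.INTER_CUBIC))
look(['cover_mid','beaker_mid','jar_mid','vial_mid','bottle_mid','block_mid','mortar_mid'],'scene')
```

```text
t 36.57 tcp [484.4 103.1 176.6] w 56.7 F [0.5 0.5 0.7] az 0.1 zz [ 0.006  0.001 -1.   ] q6 1.75
t 36.62 tcp [477.7 102.6 176.1] w 59.0 F [-4.7  0.  -0.1] az 0.2 zz [ 0.  0. -1.] q6 1.75
wrist cover_mid 0.77 [542.6 105.   91.3] [311. 154.]
wrist cover_mid 0.42 [531.8 293.1  54.1] [ 96. 165.]
wrist jar_mid 0.72 [454.1  94.8  30.6] [322. 247.]
wrist vial_mid 0.73 [441.2 289.1  27.8] [129. 258.]
wrist bottle_mid 0.68 [535.1 290.7  51. ] [ 99. 165.]
scene cover_mid 0.87 [547.8 107.2  97.1] [371. 280.]
scene beaker_mid 0.85 [551.7  98.9  37.7] [364. 302.]
scene jar_mid 0.59 [459.4  97.6  33. ] [393. 273.]
scene vial_mid 0.93 [445.2 288.2  34.5] [491. 323.]
scene bottle_mid 0.87 [534.6 300.6  55.3] [474. 355.]
scene block_mid 0.95 [453.7 193.2  27. ] [439. 300.]
scene mortar_mid 0.96 [669.  304.1  14.3] [425. 431.]
scene mortar_mid 0.86 [542.7 198.4  21.2] [414. 335.]
```

View pics/s32c.png

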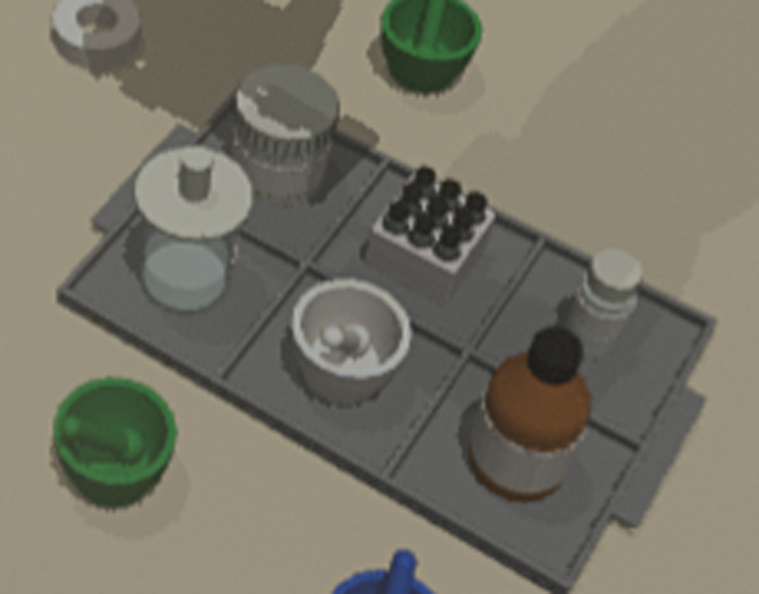

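View pics/w32.png

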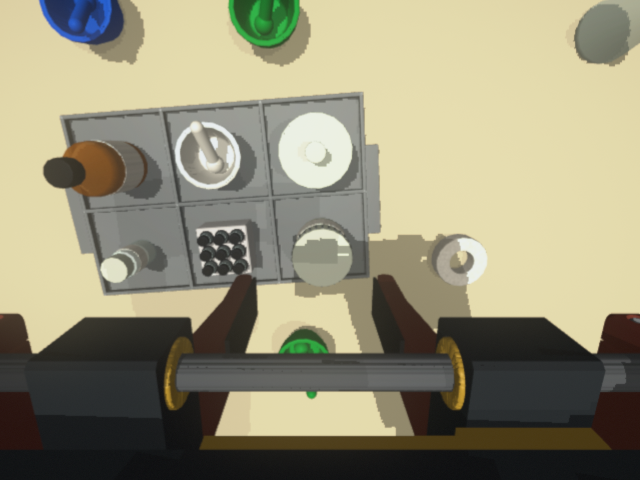

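Run:
```python
from h import *
st();print('disc',pix2z('wrist',(315,150.5),78).round(1),'knob',pix2z('wrist',(316.5,152),104).round(1))
im=save('top','t33'); cv2.imwrite('pics/t33c.png',cv2.resize(im[170:330,100:320,::-1],None,fx=3.5,fy=3.5,interpolation=cv2.INTER_CUBIC))
w=cv2.imread('pics/w32.png'); cv2.imwrite('pics/w32c.png',cv2.resize(w[95:300,255:375],None,fx=3,fy=3-.1,interpolation=cv2.INTER_CUBIC))
```

```text
t 37.27 tcp [482.3 102.6 172.7] w 60.0 F [-0.3  0.3  0. ] az 0.2 zz [-0.001 -0.    -1.   ] q6 1.75
disc [547.7 102.   78. ] knob [547.4 101.  104. ]
```

View pics/t33c.png

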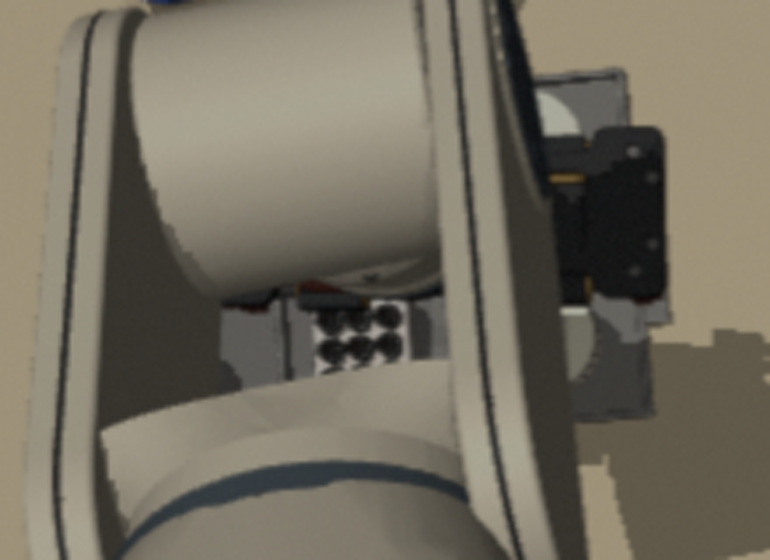

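View pics/w32c.png

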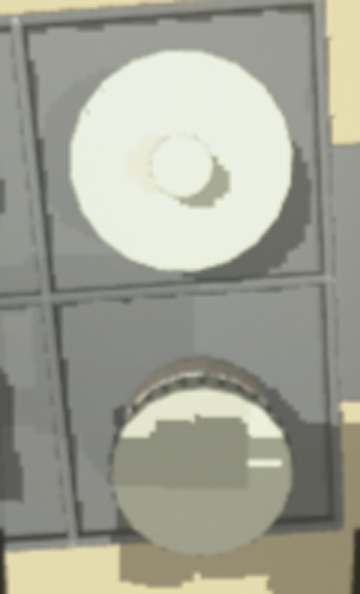

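Emit:
{"name": "carry_out", "arguments": {
  "targets": [
    [[0,0,0],[-5,-40,10],60],
    [[0,0,0],[-10,-80,10],60],
    [[0,0,0],[-15,-120,10],60],
    [[0,0,0],[-20,-160,10],60],
    [[0,0,0],[-25,-200,10],60],
    [[0,0,0],[-30,-240,10],60],
    [[0,0,0],[-30,-280,10],60],
    [[0,0,0],[-30,-320,10],60],
    [[0,0,0],[-30,-330,10],60],
    [[0,0,0],[-30,-330,10],60]
  ]
}}

```text
t: 38.15
ee_pos: [452.3, -229.8, 183.0]
orientation: [3.141, -0.002, 0.001]
ft_force: [-0.6, 1.0, -0.0]
width: 60.3
```

Run:
```python
from h import *
im=save('top','t34'); cv2.imwrite('pics/t34c.png',cv2.resize(im[180:312,110:300,::-1],None,fx=4,fy=4,interpolation=cv2.INTER_CUBIC)); st()
```

```text
t 38.2 tcp [ 452.  -227.9  182.8] w 60.0 F [-0.8  0.6  0.2] az 0.0 zz [-0.     0.001 -1.   ] q6 1.08
```

View pics/t34c.png

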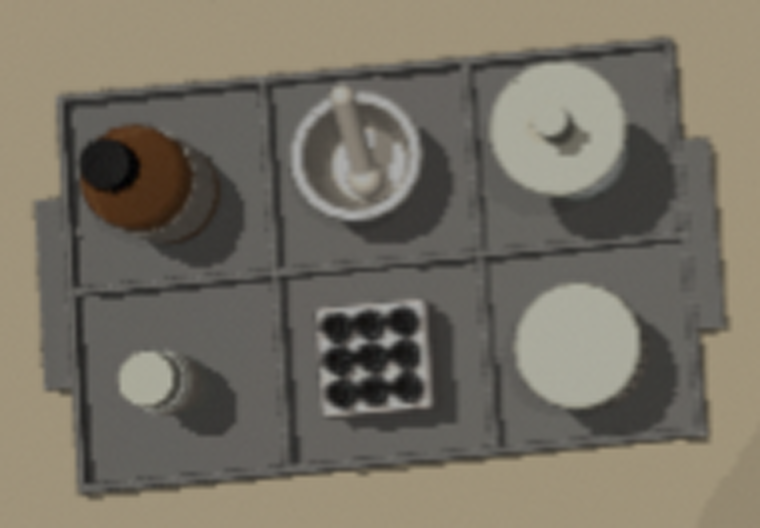

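Run:
```python
from h import *
p=np.array([495.09,194.13]);c,s=np.cos(.074),np.sin(.074);R=np.array([[c,-s],[s,c]])
for n,uv,z,m in [('vial',(150,379),65,(-46,96)),('jar',(577.5,346),64,(-46,-96)),('bottle',(109,165),104,(46,96)),('cover',(558,129),78,(46,-96)),('block',(374,357),48,(-46,0)),('mortar',(357,156),44,(46,0))]:
    w=pix2z('top',np.array(uv)/4+[110,180]-.4,z)[:2]; print(n,'off middle',(R.T@(w-p)-m).round(1))
```

```text
vial off middle [-1.  -1.4]
jar off middle [-3.9  1.3]
bottle off middle [-2.8 -1. ]
cover off middle [-0.7  0.6]
block off middle [ 1.  -1.2]
mortar off middle [1.4 1. ]
```

All four objects are within about 4 mm of their compartment middles. The block and mortar look unchanged from the first picture. Handing in.

Run:
```python
from h import *
print(order.close_job()); st()
```

```text
the job is handed in; nothing more can be done
None
the job is handed in; nothing more can be done
```

The tray is set out as asked, and I handed the job in at about 38 s.

- **Placing:** In order, I stood the vial left of the block, the jar right of it, the bottle left of the mortar and the beaker right of it. Then I put the cover on the beaker.
- **Position:** In the last top picture everything stands upright. The vial, jar, bottle and cover are 1 to 4 mm from the middles of their compartments; the jar is furthest off, about 4 mm toward the near side. The block and mortar look the same as in the first picture.
- **Cover:** It met the beaker at the expected seat height. The disc and knob axes agree within about 1 mm, so it sits level.

**What disagreed:**
- **Finger ends:** They sit about 33 mm above the reported tool point. Because of this I gripped the vial by its cap rather than its sides. The first close on the jar caught nothing and touched nothing. I allowed for the offset after that.
- **Cameras:** The top and wrist cameras differed by about 4 mm in x. I placed by the wrist camera, and the millimetre offsets above are measured relative to the tray in the top picture.

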